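Test surplus shock mounts and scrap the perished ones

ROBOT

A 6-joint arm with a two-finger parallel gripper is mounted at the origin on the work surface. World frame = base frame: x ahead of the robot, y to its left, z up, the work surface at z = 0. Lengths are in m, angles in rad, forces in N, time in s.
With the tool pointing down it reaches from about 0.35 to 0.975 m from the base axis. Payload 4.9 kg.
Tool frame: the origin (TCP) lies at the very end of the fingers, on their centre line; the grasp point (between the pads) lies 19 mm behind it (env.grasp_offset is the distance from the TCP to the grasp point, in m); z points along the fingers, y is the line along which they close (so a half turn about z gives the same grasp; the last joint's range is limited). The gripper opens to 85 mm and grips with 20 to 120 N. Pads are 22 mm wide; open, the fingers measure 114 mm over their backs; the gripper's body (76 mm by 85 mm) begins 54 mm behind the grasp point. The pads swing forward as they close: fully open they stand 13 mm farther back than shut.
Start: joints at [1.179, 0.053, 1.613, -0, 1.476, -0.119], TCP at [0.168, 0.602, 0.231] pointing down, gripper open.
Joint ranges: [-3.01, 3.01], [-1.01, 2.22], [0.06, 2.58], [-1.02, 4.17], [0.09, 2.62], [-3.14, 3.14]. Speed limits (rad/s): [2.57, 2.57, 3.14, 3.14, 3.14, 3.14].

INTERFACE

Orientations are given as a unit quaternion [w, x, y, z].
In Python, from bench import sense, camera, camera_model, sign_off, env gives the robot as it stands. The module is installed in compiled form; this text tells all that it offers.
- The arm moves only by the shell command python3 -m jog 'ROWS' [FORCE]. ROWS is JSON, a list of rows, each an object of numbers: "hand": the closure, from 0 (fully open) to 1 (shut); "dx", "dy", "dz": the shift along the world's x, y, z as a fraction of full scale; "twist": the turn about the world's z as a fraction of full scale. A call has 1 to 20 rows; each row is the pose to reach, as a shift and turn from the pose commanded when the call began, turning the shorter way round; what a row does not reach only later rows make up. Full scale, the value 1, is 150 mm for a shift and 360 degrees for a turn. A row lasts 1/10 s, in which the tool goes at most 50 mm and 8.59 degrees, less where a joint would pass 70% of its speed; a pose out of reach is approached as far as the arm can. A call with a number of a shift or a turn outside -1 to 1 is refused whole. A call with a gripper value outside its range is refused whole. The fingers move at their own pace and stop on an object; FORCE is the grip in N (left out, the last holds). Time passes only in rows, so rows that repeat a pose let the fingers close. It gives the time, the measured TCP pose, the force, the opening and the grip force at its end, in the units of the state.
- sense(): the state, without advancing time (a new reading comes with each control period).
- camera(name): name is "scene" or "top"; returns the picture (400x640x3 uint8, red, green, blue); there is no depth.
- camera_model(name): a dict with "fovy" (degrees; the focal length in pixels is half the picture's height over the tangent of half this angle, whatever the lens; pixels are square), "cx", "cy" (the principal point, pixels), "k1" (the pictures are not rectified: a ray, as slopes to the right and down, at radius r is drawn at 1 + k1 r^2 times it, then the intrinsics apply), "camera_from_world" (4x4, takes a point from world to camera coordinates). Camera axes: x right, y down, z forward; pixel columns grow to the right and rows downward; lengths in m; the calibration is good to about 2 mm. A picture is of the moment at which its call begins. camera_model takes no time and is no camera call.
- sign_off(): hands the job in; it is judged then, once.
The state is a dict: "t": time; "joint_pos": joint angles; "dq": joint speeds; "effort": joint torques, N m; "tcp_pos": TCP position; "orientation": TCP orientation; "ft_force": force on the tool from outside, world axes, zero at the start; "moment": the same for the moment, N m; "finger_gap": finger opening in m; "grip_force": force on a finger pad.
Only numpy, scipy, OpenCV 4.12 (cv2) and the standard library are available. Lean on these libraries where they do the work, as an engineer would, in place of code of your own. Each camera call takes 0.05 s, during which the arm holds its last target. There are 200 camera calls.

TASK

With the hand gauge from the wooden stand, press its sprung pin into the rubber of every shock mount until the rubber yields no further (sound rubber sinks 2 to 3 mm, perished rubber about 9 mm), testing them all before you lay any in the tipping pan, and stand the gauge back on its stand; never let it topple. Stand the sound mounts upright in the plywood tray and lay the perished ones in the level pan; once all of those lie there together, lift the pan by its handle to a tilt of about 70 degrees (60 to 80, no further) so that they slide into the scrap bin, and bring it back level. Leave the other things on the table where they are.

Things in the scene. Friction and masses are not known exactly. Their poses are not given: they have to be found in the camera images.
- mount_a: surplus shock mount, may be absent: round dark steel flange 68 mm across and 14 mm thick, on it an eight-sided aluminium neck 46 mm across flats (flats at yaw 0, 45, 90.. deg), overall height 60 mm, about 0.22 kg. A 20 mm wide well in the neck's top holds a round black rubber core whose top lies 8 mm below the rim. Origin: centre of the flange's underside, z up along the neck. All mounts look alike; sound and perished ones are told apart only by pressing the rubber.
- rubber_a (a joint): how far the rubber core of mount_a has been pressed down (m), 0 untouched. It gives way at about 3 N until it comes to its firm bottom, and keeps its set (does not come back). A sound core sinks only 2 to 3 mm, a perished one about 9 mm; the limit between them is 5 mm.
- mount_b: surplus shock mount, may be absent: round dark steel flange 68 mm across and 14 mm thick, on it an eight-sided aluminium neck 46 mm across flats (flats at yaw 0, 45, 90.. deg), overall height 60 mm, about 0.22 kg. A 20 mm wide well in the neck's top holds a round black rubber core whose top lies 8 mm below the rim. Origin: centre of the flange's underside, z up along the neck. All mounts look alike; sound and perished ones are told apart only by pressing the rubber.
- rubber_b (a joint): how far the rubber core of mount_b has been pressed down (m), 0 untouched. It gives way at about 3 N until it comes to its firm bottom, and keeps its set (does not come back). A sound core sinks only 2 to 3 mm, a perished one about 9 mm; the limit between them is 5 mm.
- mount_c: surplus shock mount, may be absent: round dark steel flange 68 mm across and 14 mm thick, on it an eight-sided aluminium neck 46 mm across flats (flats at yaw 0, 45, 90.. deg), overall height 60 mm, about 0.22 kg. A 20 mm wide well in the neck's top holds a round black rubber core whose top lies 8 mm below the rim. Origin: centre of the flange's underside, z up along the neck. All mounts look alike; sound and perished ones are told apart only by pressing the rubber.
- rubber_c (a joint): how far the rubber core of mount_c has been pressed down (m), 0 untouched. It gives way at about 3 N until it comes to its firm bottom, and keeps its set (does not come back). A sound core sinks only 2 to 3 mm, a perished one about 9 mm; the limit between them is 5 mm.
- mount_d: surplus shock mount, may be absent: round dark steel flange 68 mm across and 14 mm thick, on it an eight-sided aluminium neck 46 mm across flats (flats at yaw 0, 45, 90.. deg), overall height 60 mm, about 0.22 kg. A 20 mm wide well in the neck's top holds a round black rubber core whose top lies 8 mm below the rim. Origin: centre of the flange's underside, z up along the neck. All mounts look alike; sound and perished ones are told apart only by pressing the rubber.
- rubber_d (a joint): how far the rubber core of mount_d has been pressed down (m), 0 untouched. It gives way at about 3 N until it comes to its firm bottom, and keeps its set (does not come back). A sound core sinks only 2 to 3 mm, a perished one about 9 mm; the limit between them is 5 mm.
- mount_e: surplus shock mount, may be absent: round dark steel flange 68 mm across and 14 mm thick, on it an eight-sided aluminium neck 46 mm across flats (flats at yaw 0, 45, 90.. deg), overall height 60 mm, about 0.22 kg. A 20 mm wide well in the neck's top holds a round black rubber core whose top lies 8 mm below the rim. Origin: centre of the flange's underside, z up along the neck. All mounts look alike; sound and perished ones are told apart only by pressing the rubber.
- rubber_e (a joint): how far the rubber core of mount_e has been pressed down (m), 0 untouched. It gives way at about 3 N until it comes to its firm bottom, and keeps its set (does not come back). A sound core sinks only 2 to 3 mm, a perished one about 9 mm; the limit between them is 5 mm.
- gauge: hand penetration gauge, 0.33 kg, upright: black square body 30 x 30 mm (flats along its x and y axes) from 8 to 106 mm above a steel foot disc 48 mm across, 8 mm thick; a flat steel cap on top. Origin: centre of the foot's underside. A sprung steel pin 9 mm across stands out 20 mm below the foot. At the start it stands on gauge_stand, foot flat on the block, pin in its hole.
- gauge_pin (a joint): how far the gauge's sprung pin is pushed in (m), 0 fully out, limit 0.016. It starts to move at 4 N and takes 0.7 N more per mm. With the foot resting on a mount's rim the pin is pushed in about 3 mm on perished rubber, about 9.5 mm on sound rubber; two small dark marks on the gauge's body sides rise with it.
- gauge_stand: fixed wooden block 90 x 90 x 30 mm high with a 35 mm wide hole through its middle; origin: centre of its underside. The gauge stands on its top (z = 30 mm) with the pin in the hole.
- tray: fixed plywood tray, outside 290 mm (its x) x 160 mm (its y), 36 mm high, walls and floor 8 mm thick; origin: centre of its underside. For sound mounts.
- scrap_bin: fixed grey steel scrap bin with a tipping pan. Origin on the table under the hinge line; its +x points from the pan to the bin. The pan lies on the -x side over a closed cabinet 100 mm high; the bin, open at the top, inside 166 mm (x = 4 to 170 mm) x 206 mm, floor 8 mm above the table, on the +x side, walls 110 (at the hinge) to 180 mm (far side) high.
- tip_pan (a joint): tilt of the pan (rad): 0 level, stop at 1.6; do not go past 1.4 (80 degrees). The handle side goes up. The hinge line runs along the bin's y axis, 115 mm above the table, straight above scrap_bin's origin, at the pan's open lip. The pan (0.5 kg) sinks back to level by its weight.
- pan_floor (a point): centre of the pan's floor (upper face), 80 mm from the hinge line; moves with the pan. Inside 160 mm (x) x 196 mm (y); walls 25 mm high on the three sides away from the lip; no wall at the lip (+x side).
- pan_handle (a point): middle of the pan's handle, a round black bar 14 mm thick and 144 mm long along y, 50 mm in front of the pan's end wall, carried by two arms 65 mm to either side of its middle; 214 mm from the hinge line and 18 mm above the pan's floor; moves with the pan.
- valve: bystander: standing radio valve, 42 mm across, 105 mm high; origin under it.
- transformer: bystander: small transformer about 80 x 90 x 60 mm; origin under it.
- dial_unit: bystander: black dial unit 75 x 95 x 56 mm; origin under it.
- parts_bowl: bystander: pale plastic bowl 120 mm across, 55 mm high; origin under it.
- driver: bystander: screwdriver lying down, 170 mm long.
- capacitor: bystander: standing aluminium can capacitor, 40 mm across, 75 mm high; origin under it.

How it is judged:
By the outcome, as a careful person would: the job done as asked, in the order asked, and still so for the second after the job is handed in, with the robot touching nothing.
Of mount_b, mount_e only 1 to 2 are there at a start; the rules pass over those that are not, and their reading is None.
Of mount_a, mount_c, mount_d only 2 to 3 are there at a start; the rules pass over those that are not, and their reading is None.
At some moment in a run one of mount_a, mount_b, mount_c, mount_d, mount_e may be knocked a few centimetres aside while the robot is not near it.
It also fails if it takes over 210 s, if anything falls off the work surface, if the arm or the gripper's body presses on something with over 40 N, if the wrist force passes 120 N, or if a joint passes its speed limit or range.

## Working session

There is one attempt and no reset: what is moved stays moved. The work goes in short steps, Python scripts to look and compute and a shell command to move; the robot and the scene stay as the last step left them, time stands still between calls to the robot, and variables do not carry over. Pictures are saved under pics/ and viewed, at most 17 in all, crops included, and the job is handed in when it is done.

```bash
mkdir -p pics
cat > h.py <<'E'
import numpy as np, cv2
from bench import sense, camera, camera_model, env
def snap(n,f):
    im=camera(n); cv2.imwrite('pics/'+f,im[:,:,::-1]); return im
def pix2ray(n,u,v):
    m=camera_model(n); f=200/np.tan(np.radians(m['fovy'])/2)
    d=np.array([(u-m['cx'])/f,(v-m['cy'])/f]); s=d.copy()
    for _ in range(20): s=d/(1+m['k1']*(s@s))
    T=np.array(m['camera_from_world']); R=T[:3,:3]
    return -R.T@T[:3,3], R.T@np.array([s[0],s[1],1])
def onz(n,u,v,z):
    o,d=pix2ray(n,u,v); return (o+d*(z-o[2])/d[2])
def proj(n,p):
    m=camera_model(n); f=200/np.tan(np.radians(m['fovy'])/2)
    T=np.array(m['camera_from_world']); c=T[:3,:3]@np.array(p)+T[:3,3]; s=c[:2]/c[2]; s=s*(1+m['k1']*(s@s))
    return np.array([m['cx']+f*s[0],m['cy']+f*s[1]])
E
python3 - <<'E'
from h import *
snap('scene','s0.png');snap('top','t0.png')
for n in('scene','top'):
    m=camera_model(n);print(n,m['fovy'],m['k1'],pix2ray(n,320,200))
print(sense(),env.grasp_offset)
E
```

```text
scene 50.08631925328931 -0.11833880891571687 (array([ 0.89611662, -0.51584831,  1.05834882]), array([-0.2842138 ,  0.42997995, -0.85699182]))
top 47.15063894666452 -0.07795264230790903 (array([ 0.33804507, -0.01720027,  1.29732642]), array([ 0.20421726,  0.00123305, -0.97903011]))
{'t': 0.1, 'joint_pos': array([ 1.17896663e+00,  5.33131571e-02,  1.61418732e+00,  6.23843984e-06,
        1.47600076e+00, -1.19002956e-01]), 'dq': array([ 0.00095595, -0.00258279, -0.00437622, -0.00114711,  0.00190399,
       -0.00157721]), 'effort': array([ 2.15802015e-04, -3.94904959e+01, -3.71363354e+01, -8.19450543e-05,
        3.98740885e-03, -6.39597431e-06]), 'tcp_pos': array([0.16818706, 0.60134639, 0.23015383]), 'orientation': array([-2.44103736e-04,  1.35990921e-01,  9.90709624e-01, -9.22546017e-04]), 'ft_force': array([-0.4418728 , -0.2640294 , -0.19135369]), 'moment': array([-0.00912839, -0.05465805,  0.00453785]), 'grip_force': 0.0, 'finger_gap': 0.08536217361142157} 0.0187
```

View pics/s0.png

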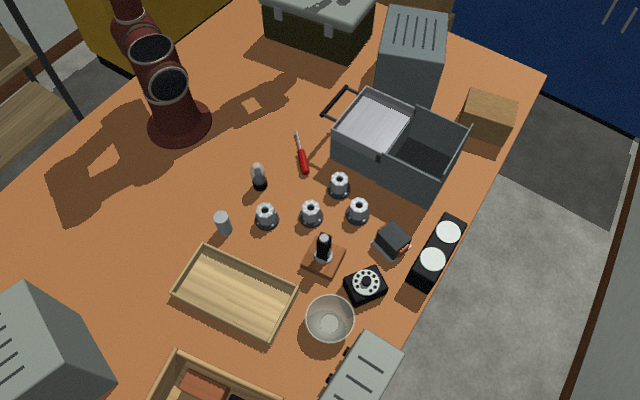

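View pics/t0.png

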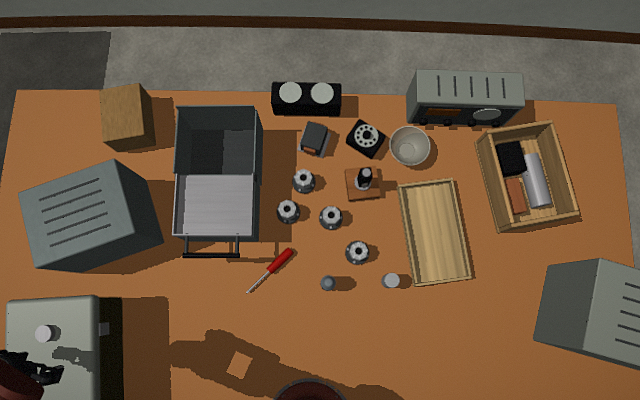

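Four mounts in top view near (304,180), (288,210), (331,217), (358,251); gauge (365,178) on stand (363,183); tray (436,232); pan (214,205), with handle bar at (211,255). An enlarged crop comes next.

Run:
```python
from h import *
im=cv2.imread('pics/t0.png'); c=im[150:290,255:480]; cv2.imwrite('pics/t0c.png',cv2.resize(c,None,fx=3.5,fy=3.5,interpolation=cv2.INTER_CUBIC))
im=cv2.imread('pics/s0.png'); c=im[80:300,210:470]; cv2.imwrite('pics/s0c.png',cv2.resize(c,None,fx=2.7,fy=2.7,interpolation=cv2.INTER_CUBIC))
```

```text
(no output)
```

View pics/t0c.png

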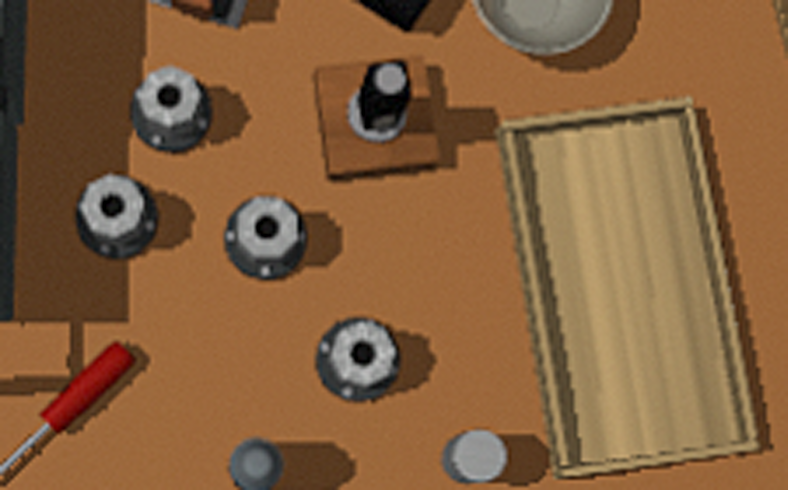

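View pics/s0c.png

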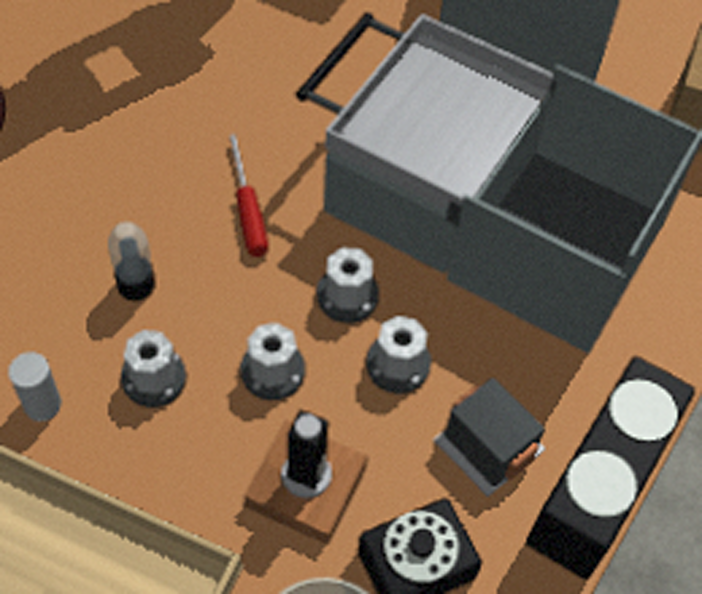

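Crops show the four mounts with clear well holes, gauge upright with yaw about that of the stand, empty tray on the right with clear floor, pan empty with the handle off its near end.

```bash
cat >> h.py <<'E'
def necks(n,im,seeds,r=14,thr=140,z=.06):
    out=[]
    hsv=cv2.cvtColor(im,cv2.COLOR_RGB2HSV)
    m=((hsv[...,2]>thr)&(hsv[...,1]<60)).astype(np.uint8)
    for u,v in seeds:
        k=np.zeros_like(m);cv2.circle(k,(int(u),int(v)),r,1,-1)
        cs,_=cv2.findContours(m&k,cv2.RETR_EXTERNAL,cv2.CHAIN_APPROX_NONE)
        if not cs: out.append(None);continue
        h=cv2.convexHull(max(cs,key=cv2.contourArea)); M=cv2.moments(h)
        c=(M['m10']/M['m00'],M['m01']/M['m00'])
        out.append((np.round(c,1),M['m00'],np.round(onz(n,*c,z),4)))
    return out
E
python3 - <<'E'
from h import *
t=cv2.imread('pics/t0.png')[:,:,::-1].copy();s=cv2.imread('pics/s0.png')[:,:,::-1].copy()
for o in necks('top',t,[(304,177),(287,209),(331,215),(358.5,250.5)]):print(o)
for o in necks('scene',s,[(339.5,178.5),(311,207),(265.5,210),(358.5,205)],r=12):print(o)
# well blobs
print('gauge cap tri')
from itertools import product
a=(366,172);b=(323.8,238.5)
def tri(a,b):
    o1,d1=pix2ray('top',*a);o2,d2=pix2ray('scene',*b)
    A=np.c_[d1,-d2];k=np.linalg.lstsq(A,o2-o1,rcond=None)[0];p,q=o1+d1*k[0],o2+d2*k[1];return (p+q)/2,np.linalg.norm(p-q)
print(tri(a,b))
print('capTopz.145',onz('top',*a,.14),onz('scene',*b,.14))
for p in[(345.5,169.5),(377,167),(381,196.5),(349,201)]:print('stand',onz('top',*p,.03))
for p in[(398.5,186),(453.5,178.5),(472.5,278),(414.5,286)]:print('tray',onz('top',*p,.036))
for p in[(183,255),(239,255),(211,256)]:print('handle',onz('top',*p,.133))
for p in[(327,116),(356,90)]:print('handle s',p,onz('scene',*p,.133))
print('dist px/m',proj('top',[.6,0,0]),proj('top',[.6,.1,0]),proj('top',[.7,0,0]))
E
```

```text
(array([302.7, 176.7]), 198.5, array([0.6614, 0.0339, 0.06  ]))
(array([286.6, 208.2]), 197.5, array([0.5709, 0.0757, 0.06  ]))
(array([330.9, 214.2]), 202.0, array([ 0.5569, -0.0464,  0.06  ]))
(array([358.3, 250.5]), 210.0, array([ 0.4591, -0.1222,  0.06  ]))
(array([339.1, 178.4]), 171.0, array([0.57 , 0.074, 0.06 ]))
(array([310.4, 206.9]), 193.5, array([ 0.5556, -0.0476,  0.06  ]))
(array([264.5, 209.6]), 198.5, array([ 0.4582, -0.1235,  0.06  ]))
(array([358.6, 204.5]), 203.0, array([0.6595, 0.032 , 0.06  ]))
gauge cap tri
(array([ 0.6578845 , -0.13567818,  0.13456132]), np.float64(0.001927039065512433))
capTopz.145 [ 0.65707842 -0.13444775  0.14      ] [ 0.65865773 -0.13864911  0.14      ]
stand [ 0.69336907 -0.08669233  0.03      ]
stand [ 0.70307884 -0.17728139  0.03      ]
stand [ 0.61652534 -0.18840471  0.03      ]
stand [ 0.60139466 -0.09760469  0.03      ]
tray [ 0.64691558 -0.23767683  0.036     ]
tray [ 0.67299476 -0.39698212  0.036     ]
tray [ 0.3911202  -0.44098088  0.036     ]
tray [ 0.36718661 -0.27893896  0.036     ]
handle [0.43008622 0.3296967  0.133     ]
handle [0.43374747 0.18658027 0.133     ]
handle [0.42942721 0.2577808  0.133     ]
handle s (327, 116) [0.44853757 0.19349143 0.133     ]
handle s (356, 90) [0.46285596 0.33066025 0.133     ]
dist px/m [314.54346976 202.81321313] [279.9168448  202.03831263] [315.38310069 169.38483641]
```

Run:
```python
import cv2
im=cv2.imread('pics/t0.png'); c=im[95:265,165:275]; a=cv2.resize(c,None,fx=3.5,fy=3.5,interpolation=cv2.INTER_CUBIC)
im=cv2.imread('pics/t0.png'); c=im[155:210,335:395]; b=cv2.resize(c,None,fx=6.5,fy=6.5,interpolation=cv2.INTER_CUBIC)
import numpy as np
o=np.zeros((595,800,3),np.uint8);o[:a.shape[0],:a.shape[1]]=a;o[:b.shape[0],400:400+b.shape[1]]=b
cv2.imwrite('pics/c2.png',o)
```

```text
(no output)
```

View pics/c2.png

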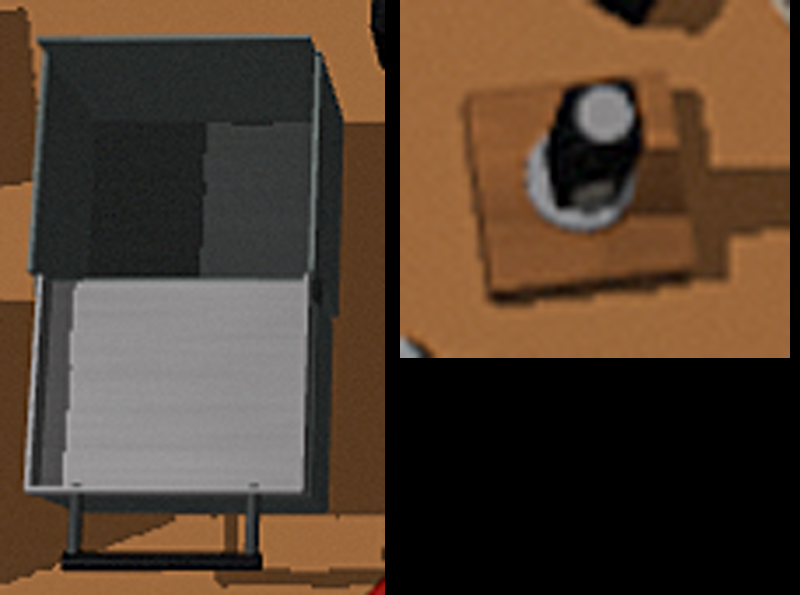

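```bash
python3 -m jog '[{"dx":0.65,"dy":-0.984,"dz":0.1,"twist":0.062,"hand":0},{"dx":0.65,"dy":-0.984,"dz":0.1,"twist":0.062,"hand":0},{"dx":0.65,"dy":-0.984,"dz":0.1,"twist":0.062,"hand":0},{"dx":0.65,"dy":-0.984,"dz":0.1,"twist":0.062,"hand":0},{"dx":0.65,"dy":-0.984,"dz":0.1,"twist":0.062,"hand":0}]' 40
for i in 1 2 3; do :; done
python3 -m jog '[{"dx":0.65,"dy":-0.984,"hand":0},{"dx":0.65,"dy":-0.984,"hand":0},{"dx":0.65,"dy":-0.984,"hand":0},{"dx":0.65,"dy":-0.984,"hand":0},{"dx":0.65,"dy":-0.984,"hand":0}]'
python3 -m jog '[{"dx":0.65,"dy":-0.984,"hand":0},{"dx":0.65,"dy":-0.984,"hand":0},{"dx":0.65,"dy":-0.984,"hand":0},{"dx":0.65,"dy":-0.984,"hand":0},{"dx":0.65,"dy":-0.984,"hand":0}]'
python3 - <<'E'
from h import *
p=[(210+300/2.7,80+96/2.7),(210+370/2.7,80+17/2.7)]
for q in p:print('handle s',onz('scene',*q,.133))
g=lambda u,v:(165+u/3.5,95+v/3.5)
for q in[(35,275),(310,275)]:print('lip',onz('top',*g(*q),.115),onz('top',*g(*q),.14))
for q in[(25,490),(305,491)]:print('end wall top',onz('top',*g(*q),.14))
for q in[(62,562),(262,562),(76,497),(252,497)]:print('bar,arms',onz('top',*g(*q),.135))
print('foot',onz('top',363.2,182.7,.036), onz('scene',210+307/2.7,80+477/2.7,.036))
E
```

```text
t: 0.6
tcp_pos: [0.2675, 0.4519, 0.2464]
orientation: [0.0, -0.056, 0.998, -0.0]
ft_force: [0.3, -0.2, 1.0]
finger_gap: 0.0856
grip_force: 0.0
handle s [0.43360522 0.18536085 0.133     ]
handle s [0.43222224 0.32863279 0.133     ]
lip [0.64810777 0.37405446 0.115     ] [0.64155157 0.36578148 0.14      ]
lip [0.65258213 0.16295277 0.115     ] [0.64593132 0.15914348 0.14      ]
end wall top [0.47968836 0.35951539 0.14      ]
end wall top [0.4839738  0.15460008 0.14      ]
bar,arms [0.42846021 0.32972493 0.135     ]
bar,arms [0.43219161 0.1839773  0.135     ]
bar,arms [0.47611176 0.32301132 0.135     ]
bar,arms [0.47928846 0.19382359 0.135     ]
foot [ 0.6541146  -0.13707034  0.036     ] [ 0.66047734 -0.1394792   0.036     ]invalid input
invalid input
```

```bash
python3 -m jog '[{"dx":0.65,"dy":-0.984,"dz":0,"twist":0,"hand":0},{"dx":0.65,"dy":-0.984,"dz":0,"twist":0,"hand":0},{"dx":0.65,"dy":-0.984,"dz":0,"twist":0,"hand":0},{"dx":0.65,"dy":-0.984,"dz":0,"twist":0,"hand":0}]'
```

```text
t: 1.0
tcp_pos: [0.3642, 0.3048, 0.2459]
orientation: [-0.0, -0.058, 0.998, -0.0]
ft_force: [0.7, -0.1, -0.4]
finger_gap: 0.0852
grip_force: 0.0
```

```bash
python3 -m jog '[{"dx":0.65,"dy":-0.984,"dz":0,"twist":0,"hand":0},{"dx":0.65,"dy":-0.984,"dz":0,"twist":0,"hand":0},{"dx":0.65,"dy":-0.984,"dz":0,"twist":0,"hand":0},{"dx":0.65,"dy":-0.984,"dz":0,"twist":0,"hand":0}]'
python3 -m jog '[{"dx":0.65,"dy":-0.984,"dz":0,"twist":0,"hand":0},{"dx":0.65,"dy":-0.984,"dz":0,"twist":0,"hand":0},{"dx":0.65,"dy":-0.984,"dz":0,"twist":0,"hand":0},{"dx":0.65,"dy":-0.984,"dz":0,"twist":0,"hand":0}]'
python3 -m jog '[{"dx":0.65,"dy":-0.984,"dz":0,"twist":0,"hand":0},{"dx":0.65,"dy":-0.984,"dz":0,"twist":0,"hand":0},{"dx":0.65,"dy":-0.984,"dz":0,"twist":0,"hand":0},{"dx":0.65,"dy":-0.984,"dz":0,"twist":0,"hand":0}]'
python3 -c "
from h import *
snap('top','t1.png');snap('scene','s1.png')"
```

```text
t: 1.4
tcp_pos: [0.4621, 0.157, 0.2459]
orientation: [-0.0, -0.057, 0.998, -0.0]
ft_force: [0.3, 1.5, 0.1]
finger_gap: 0.0852
grip_force: 0.0
t: 1.8
tcp_pos: [0.5598, 0.0092, 0.2456]
orientation: [-0.0, -0.057, 0.998, -0.0]
ft_force: [0.3, 0.2, 0.3]
finger_gap: 0.085
grip_force: 0.0
t: 2.2
tcp_pos: [0.6574, -0.1385, 0.2449]
orientation: [-0.0, -0.058, 0.998, 0.0]
ft_force: [-0.3, 0.8, -0.1]
finger_gap: 0.0852
grip_force: 0.0
```

```bash
python3 -m jog '[{"dx":0,"dy":0,"dz":-0.33,"twist":0,"hand":0},{"dx":0,"dy":0,"dz":-0.66,"twist":0,"hand":0},{"dx":0,"dy":0,"dz":-1,"twist":0,"hand":0},{"dx":0,"dy":0,"dz":-1,"twist":0,"hand":0},{"dx":0,"dy":0,"dz":-1,"twist":0,"hand":0}]'
python3 -m jog '[{"dx":0,"dy":0,"dz":-0.05,"twist":0,"hand":0.5},{"dx":0,"dy":0,"dz":-0.05,"twist":0,"hand":1},{"dx":0,"dy":0,"dz":-0.05,"twist":0,"hand":1},{"dx":0,"dy":0,"dz":-0.05,"twist":0,"hand":1},{"dx":0,"dy":0,"dz":-0.05,"twist":0,"hand":1},{"dx":0,"dy":0,"dz":-0.05,"twist":0,"hand":1},{"dx":0,"dy":0,"dz":-0.05,"twist":0,"hand":1},{"dx":0,"dy":0,"dz":-0.05,"twist":0,"hand":1}]' 60
python3 -c "
from h import *
a=snap('top','t2.png');b=snap('scene','s2.png')
o=np.vstack([cv2.resize(a[140:270,240:440],None,fx=2.3,fy=2.3),cv2.resize(b[150:280,230:430],None,fx=2.3,fy=2.3)]);cv2.imwrite('pics/v2.png',o[:,:,::-1])"
```

```text
t: 2.8
tcp_pos: [0.6552, -0.1347, 0.0956]
orientation: [-0.001, -0.059, 0.998, 0.001]
ft_force: [0.5, 0.3, 1.0]
finger_gap: 0.0857
grip_force: 0.0
t: 3.6
tcp_pos: [0.6571, -0.1363, 0.091]
orientation: [0.002, -0.058, 0.998, -0.0]
ft_force: [0.0, 2.1, 5.6]
finger_gap: 0.0299
grip_force: 58.1
```

View pics/v2.png

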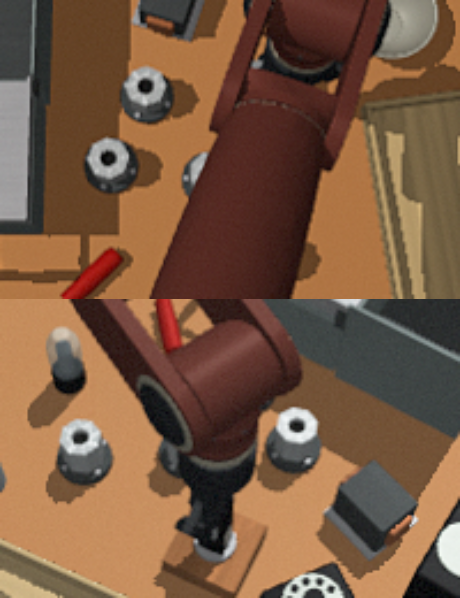

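Gripper holds the gauge's upper body on the stand, upright; mounts are unmoved. Lift and go to the mount at (0.660, 0.033).

```bash
python3 -m jog '[{"dx":0,"dy":0,"dz":0.2,"twist":0,"hand":1},{"dx":0,"dy":0,"dz":0.4,"twist":0,"hand":1},{"dx":0,"dy":0,"dz":0.6,"twist":0,"hand":1},{"dx":0,"dy":0,"dz":0.6,"twist":0,"hand":1},{"dx":0,"dy":0,"dz":0.6,"twist":0,"hand":1},{"dx":0,"dy":0,"dz":0.6,"twist":0,"hand":1}]'
python3 -m jog '[{"dx":0.01,"dy":0.2,"dz":0,"twist":0,"hand":1},{"dx":0.02,"dy":0.45,"dz":0,"twist":0,"hand":1},{"dx":0.02,"dy":0.7,"dz":0,"twist":0,"hand":1},{"dx":0.02,"dy":0.9,"dz":0,"twist":0,"hand":1},{"dx":0.02,"dy":1,"dz":0,"twist":0,"hand":1},{"dx":0.02,"dy":1,"dz":0,"twist":0,"hand":1},{"dx":0.02,"dy":1,"dz":0,"twist":0,"hand":1},{"dx":0.02,"dy":1,"dz":0,"twist":0,"hand":1}]'
python3 -c "
from h import *
a=snap('top','t3.png');b=snap('scene','s3.png')
cv2.imwrite('pics/v3.png',cv2.resize(b[150:260,280:440],None,fx=4.5,fy=4.5,interpolation=2)[:,:,::-1])"
```

```text
t: 4.3
tcp_pos: [0.6543, -0.1357, 0.1754]
orientation: [-0.002, -0.058, 0.998, 0.001]
ft_force: [-0.9, -0.7, -4.1]
finger_gap: 0.0299
grip_force: 58.3
t: 5.1
tcp_pos: [0.6587, 0.0125, 0.1782]
orientation: [-0.0, -0.058, 0.998, -0.0]
ft_force: [0.1, -0.2, -1.9]
finger_gap: 0.0299
grip_force: 58.6
```

View pics/v3.png

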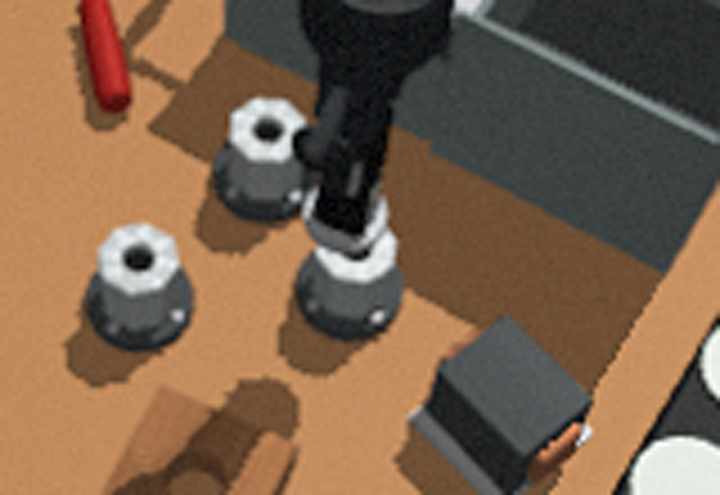

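```bash
python3 -c "
from h import *
x,y=.6587,.0125
for z in(.117,.125):
  for d in((0,0),(.024,0),(-.024,0),(0,.024),(0,-.024)):
    p=proj('scene',[x+d[0],y+d[1],z]);print(z,d,np.round((p-[280,150])*4.5))
"
```

```text
0.117 (0, 0) [343. 218.]
0.117 (0.024, 0) [379. 239.]
0.117 (-0.024, 0) [307. 198.]
0.117 (0, 0.024) [365. 189.]
0.117 (0, -0.024) [321. 248.]
0.125 (0, 0) [344. 211.]
0.125 (0.024, 0) [380. 231.]
0.125 (-0.024, 0) [308. 191.]
0.125 (0, 0.024) [366. 182.]
0.125 (0, -0.024) [322. 241.]
```

The foot disc centre is near crop (345,217), matching TCP to 2 mm. The well of the mount below lies slightly +y. Descend and press.

```bash
python3 -m jog '[{"dx":0.01,"dy":0.135,"dz":0,"twist":0,"hand":1},{"dx":0.01,"dy":0.135,"dz":0,"twist":0,"hand":1},{"dx":0.01,"dy":0.135,"dz":-0.15,"twist":0,"hand":1},{"dx":0.01,"dy":0.135,"dz":-0.28,"twist":0,"hand":1},{"dx":0.01,"dy":0.135,"dz":-0.28,"twist":0,"hand":1},{"dx":0.01,"dy":0.135,"dz":-0.28,"twist":0,"hand":1},{"dx":0.01,"dy":0.135,"dz":-0.28,"twist":0,"hand":1}]'
python3 -m jog '[{"dx":0,"dy":0,"dz":-0.035,"twist":0,"hand":1},{"dx":0,"dy":0,"dz":-0.035,"twist":0,"hand":1},{"dx":0,"dy":0,"dz":-0.035,"twist":0,"hand":1}]'
python3 -m jog '[{"dx":0,"dy":0,"dz":-0.025,"twist":0,"hand":1},{"dx":0,"dy":0,"dz":-0.025,"twist":0,"hand":1},{"dx":0,"dy":0,"dz":-0.025,"twist":0,"hand":1}]'
```

```text
t: 5.9
tcp_pos: [0.6613, 0.0336, 0.1384]
orientation: [0.001, -0.058, 0.998, -0.0]
ft_force: [0.1, -0.3, -3.2]
finger_gap: 0.0293
grip_force: 58.7
t: 6.2
tcp_pos: [0.6606, 0.0341, 0.132]
orientation: [0.0, -0.058, 0.998, -0.0]
ft_force: [0.2, 0.1, -2.4]
finger_gap: 0.0301
grip_force: 58.7
t: 6.5
tcp_pos: [0.6609, 0.0341, 0.1289]
orientation: [0.001, -0.058, 0.998, -0.0]
ft_force: [-0.4, 0.4, 2.4]
finger_gap: 0.0298
grip_force: 59.1
```

```bash
python3 -m jog '[{"dx":0,"dy":0,"dz":-0.025,"twist":0,"hand":1},{"dx":0,"dy":0,"dz":-0.025,"twist":0,"hand":1},{"dx":0,"dy":0,"dz":-0.025,"twist":0,"hand":1}]'
python3 -m jog '[{"dx":0,"dy":0,"dz":-0.015,"twist":0,"hand":1},{"dx":0,"dy":0,"dz":-0.015,"twist":0,"hand":1},{"dx":0,"dy":0,"dz":-0.015,"twist":0,"hand":1}]'
python3 -m jog '[{"dx":0,"dy":0,"dz":-0.015,"twist":0,"hand":1},{"dx":0,"dy":0,"dz":-0.015,"twist":0,"hand":1},{"dx":0,"dy":0,"dz":-0.015,"twist":0,"hand":1}]'
```

```text
t: 6.8
tcp_pos: [0.6609, 0.0341, 0.1249]
orientation: [0.001, -0.058, 0.998, -0.0]
ft_force: [-1.0, -0.5, 5.0]
finger_gap: 0.0299
grip_force: 59.3
t: 7.1
tcp_pos: [0.661, 0.034, 0.1231]
orientation: [0.001, -0.058, 0.998, -0.0]
ft_force: [-2.3, 0.1, 6.2]
finger_gap: 0.0298
grip_force: 59.5
t: 7.4
tcp_pos: [0.6611, 0.034, 0.1212]
orientation: [0.001, -0.058, 0.998, -0.0]
ft_force: [-1.5, -0.1, 7.2]
finger_gap: 0.0297
grip_force: 59.5
```

```bash
python3 -m jog '[{"dx":0,"dy":0,"dz":0.15,"twist":0,"hand":1},{"dx":0,"dy":0,"dz":0.3,"twist":0,"hand":1},{"dx":-0.2,"dy":0.09,"dz":0.3,"twist":0,"hand":1},{"dx":-0.4,"dy":0.18,"dz":0.3,"twist":0,"hand":1},{"dx":-0.603,"dy":0.273,"dz":0.3,"twist":0,"hand":1},{"dx":-0.603,"dy":0.273,"dz":0.3,"twist":0,"hand":1},{"dx":-0.603,"dy":0.273,"dz":0.3,"twist":0,"hand":1},{"dx":-0.603,"dy":0.273,"dz":0.3,"twist":0,"hand":1},{"dx":-0.603,"dy":0.273,"dz":0.2,"twist":0,"hand":1},{"dx":-0.603,"dy":0.273,"dz":0.1,"twist":0,"hand":1},{"dx":-0.603,"dy":0.273,"dz":0.1,"twist":0,"hand":1},{"dx":-0.603,"dy":0.273,"dz":0.1,"twist":0,"hand":1}]'
python3 -m jog '[{"dx":0,"dy":0,"dz":-0.03,"twist":0,"hand":1},{"dx":0,"dy":0,"dz":-0.06,"twist":0,"hand":1},{"dx":0,"dy":0,"dz":-0.06,"twist":0,"hand":1},{"dx":0,"dy":0,"dz":-0.06,"twist":0,"hand":1}]'
python3 -m jog '[{"dx":0,"dy":0,"dz":-0.025,"twist":0,"hand":1},{"dx":0,"dy":0,"dz":-0.025,"twist":0,"hand":1},{"dx":0,"dy":0,"dz":-0.025,"twist":0,"hand":1}]'
python3 -m jog '[{"dx":0,"dy":0,"dz":-0.015,"twist":0,"hand":1},{"dx":0,"dy":0,"dz":-0.015,"twist":0,"hand":1},{"dx":0,"dy":0,"dz":-0.015,"twist":0,"hand":1}]'
```

```text
t: 8.6
tcp_pos: [0.5692, 0.0749, 0.133]
orientation: [-0.002, -0.058, 0.998, 0.0]
ft_force: [0.0, -0.8, -3.4]
finger_gap: 0.0296
grip_force: 58.6
t: 9.0
tcp_pos: [0.5698, 0.0751, 0.1255]
orientation: [-0.0, -0.058, 0.998, -0.0]
ft_force: [0.3, -0.0, -2.6]
finger_gap: 0.0296
grip_force: 58.7
t: 9.3
tcp_pos: [0.5702, 0.0751, 0.1226]
orientation: [0.0, -0.058, 0.998, -0.0]
ft_force: [-2.1, -0.6, 2.2]
finger_gap: 0.0295
grip_force: 59.1
t: 9.6
tcp_pos: [0.5704, 0.0751, 0.121]
orientation: [0.0, -0.058, 0.998, -0.0]
ft_force: [-3.6, 0.0, 6.9]
finger_gap: 0.0301
grip_force: 59.3
```

```bash
python3 -m jog '[{"dx":0,"dy":0,"dz":-0.008,"twist":0,"hand":1},{"dx":0,"dy":0,"dz":-0.008,"twist":0,"hand":1},{"dx":0,"dy":0,"dz":-0.008,"twist":0,"hand":1}]'
python3 -c "
from h import *
b=snap('scene','s4.png')
cv2.imwrite('pics/v4.png',cv2.resize(b[130:250,250:410],None,fx=4.5,fy=4.5,interpolation=2)[:,:,::-1])"
```

```text
t: 9.9
tcp_pos: [0.5706, 0.0751, 0.121]
orientation: [0.001, -0.058, 0.998, -0.0]
ft_force: [-4.7, 0.6, 11.0]
finger_gap: 0.0297
grip_force: 59.5
```

View pics/v4.png

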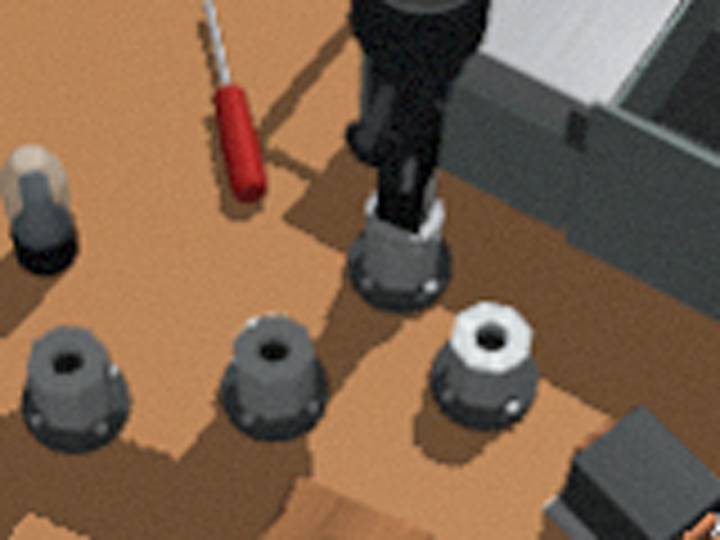

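Foot sits flat on the rim of mount 2 (crop 405,215): TCP 0.121 is rim contact, so mount 2 sank about 9 mm: perished. On to mount 3.

```bash
python3 -m jog '[{"dx":0,"dy":0,"dz":0.15,"twist":0,"hand":1},{"dx":0,"dy":0,"dz":0.32,"twist":0,"hand":1},{"dx":-0.03,"dy":-0.25,"dz":0.32,"twist":0,"hand":1},{"dx":-0.06,"dy":-0.5,"dz":0.32,"twist":0,"hand":1},{"dx":-0.093,"dy":-0.813,"dz":0.32,"twist":0,"hand":1},{"dx":-0.093,"dy":-0.813,"dz":0.32,"twist":0,"hand":1},{"dx":-0.093,"dy":-0.813,"dz":0.32,"twist":0,"hand":1},{"dx":-0.093,"dy":-0.813,"dz":0.32,"twist":0,"hand":1},{"dx":-0.093,"dy":-0.813,"dz":0.2,"twist":0,"hand":1},{"dx":-0.093,"dy":-0.813,"dz":0.1,"twist":0,"hand":1},{"dx":-0.093,"dy":-0.813,"dz":0.1,"twist":0,"hand":1},{"dx":-0.093,"dy":-0.813,"dz":0.1,"twist":0,"hand":1}]'
python3 -m jog '[{"dx":0,"dy":0,"dz":-0.03,"twist":0,"hand":1},{"dx":0,"dy":0,"dz":-0.05,"twist":0,"hand":1},{"dx":0,"dy":0,"dz":-0.05,"twist":0,"hand":1},{"dx":0,"dy":0,"dz":-0.05,"twist":0,"hand":1}]'
python3 -m jog '[{"dx":0,"dy":0,"dz":-0.02,"twist":0,"hand":1},{"dx":0,"dy":0,"dz":-0.02,"twist":0,"hand":1},{"dx":0,"dy":0,"dz":-0.02,"twist":0,"hand":1}]'
python3 -m jog '[{"dx":0,"dy":0,"dz":-0.02,"twist":0,"hand":1},{"dx":0,"dy":0,"dz":-0.02,"twist":0,"hand":1},{"dx":0,"dy":0,"dz":-0.02,"twist":0,"hand":1}]'
```

```text
t: 11.15
tcp_pos: [0.5555, -0.0461, 0.1326]
orientation: [-0.001, -0.059, 0.998, 0.0]
ft_force: [-0.2, -0.1, -3.4]
finger_gap: 0.0295
grip_force: 59.7
t: 11.55
tcp_pos: [0.5563, -0.0469, 0.1262]
orientation: [0.0, -0.058, 0.998, -0.0]
ft_force: [0.6, 0.9, -2.3]
finger_gap: 0.0296
grip_force: 59.9
t: 11.85
tcp_pos: [0.5564, -0.0469, 0.1236]
orientation: [0.001, -0.058, 0.998, -0.0]
ft_force: [-0.0, 0.6, 0.4]
finger_gap: 0.0295
grip_force: 60.2
t: 12.15
tcp_pos: [0.5566, -0.047, 0.121]
orientation: [0.001, -0.058, 0.998, -0.0]
ft_force: [-1.5, 0.6, 4.7]
finger_gap: 0.0294
grip_force: 60.5
```

```bash
python3 -m jog '[{"dx":0,"dy":0,"dz":-0.008,"twist":0,"hand":1},{"dx":0,"dy":0,"dz":-0.008,"twist":0,"hand":1},{"dx":0,"dy":0,"dz":-0.008,"twist":0,"hand":1}]'
python3 -m jog '[{"dx":0,"dy":0,"dz":0.15,"twist":0,"hand":1},{"dx":0,"dy":0,"dz":0.32,"twist":0,"hand":1},{"dx":-0.2,"dy":-0.15,"dz":0.32,"twist":0,"hand":1},{"dx":-0.4,"dy":-0.3,"dz":0.32,"twist":0,"hand":1},{"dx":-0.653,"dy":-0.507,"dz":0.32,"twist":0,"hand":1},{"dx":-0.653,"dy":-0.507,"dz":0.32,"twist":0,"hand":1},{"dx":-0.653,"dy":-0.507,"dz":0.32,"twist":0,"hand":1},{"dx":-0.653,"dy":-0.507,"dz":0.32,"twist":0,"hand":1},{"dx":-0.653,"dy":-0.507,"dz":0.2,"twist":0,"hand":1},{"dx":-0.653,"dy":-0.507,"dz":0.1,"twist":0,"hand":1},{"dx":-0.653,"dy":-0.507,"dz":0.1,"twist":0,"hand":1},{"dx":-0.653,"dy":-0.507,"dz":0.1,"twist":0,"hand":1}]'
python3 -m jog '[{"dx":0,"dy":0,"dz":-0.03,"twist":0,"hand":1},{"dx":0,"dy":0,"dz":-0.05,"twist":0,"hand":1},{"dx":0,"dy":0,"dz":-0.05,"twist":0,"hand":1},{"dx":0,"dy":0,"dz":-0.05,"twist":0,"hand":1}]'
python3 -m jog '[{"dx":0,"dy":0,"dz":-0.02,"twist":0,"hand":1},{"dx":0,"dy":0,"dz":-0.02,"twist":0,"hand":1},{"dx":0,"dy":0,"dz":-0.02,"twist":0,"hand":1}]'
python3 -m jog '[{"dx":0,"dy":0,"dz":-0.02,"twist":0,"hand":1},{"dx":0,"dy":0,"dz":-0.02,"twist":0,"hand":1},{"dx":0,"dy":0,"dz":-0.02,"twist":0,"hand":1}]'
```

```text
t: 12.45
tcp_pos: [0.5568, -0.047, 0.121]
orientation: [0.001, -0.058, 0.998, -0.0]
ft_force: [-3.1, 1.5, 10.9]
finger_gap: 0.0295
grip_force: 60.6
t: 13.65
tcp_pos: [0.4579, -0.1224, 0.1331]
orientation: [-0.001, -0.059, 0.998, 0.0]
ft_force: [-0.1, -0.9, -2.8]
finger_gap: 0.0293
grip_force: 60.0
t: 14.05
tcp_pos: [0.4588, -0.1231, 0.1275]
orientation: [0.001, -0.058, 0.998, -0.0]
ft_force: [-0.2, 2.1, 4.1]
finger_gap: 0.0298
grip_force: 60.6
t: 14.35
tcp_pos: [0.4588, -0.1231, 0.124]
orientation: [0.001, -0.058, 0.998, -0.0]
ft_force: [0.4, -0.1, 6.0]
finger_gap: 0.0293
grip_force: 60.9
t: 14.65
tcp_pos: [0.4589, -0.1231, 0.1214]
orientation: [0.001, -0.058, 0.998, -0.0]
ft_force: [-0.2, 1.0, 8.0]
finger_gap: 0.0297
grip_force: 61.0
```

Mount 4 sound (11 N), so: 1 and 4 sound, 2 and 3 perished. Return the gauge.

```bash
python3 -m jog '[{"dx":0,"dy":0,"dz":0.2,"twist":0,"hand":1},{"dx":0,"dy":0,"dz":0.4,"twist":0,"hand":1},{"dx":0.25,"dy":-0.01,"dz":0.4,"twist":0,"hand":1},{"dx":0.5,"dy":-0.03,"dz":0.4,"twist":0,"hand":1},{"dx":0.75,"dy":-0.05,"dz":0.4,"twist":0,"hand":1},{"dx":1,"dy":-0.06,"dz":0.4,"twist":0,"hand":1},{"dx":1,"dy":-0.06,"dz":0.4,"twist":0,"hand":1}]'
python3 -m jog '[{"dx":0.2,"dy":-0.02,"dz":0,"twist":0,"hand":1},{"dx":0.32,"dy":-0.03,"dz":0,"twist":0,"hand":1},{"dx":0.32,"dy":-0.03,"dz":0,"twist":0,"hand":1},{"dx":0.32,"dy":-0.03,"dz":0,"twist":0,"hand":1},{"dx":0.32,"dy":-0.03,"dz":0,"twist":0,"hand":1},{"dx":0.32,"dy":-0.03,"dz":0,"twist":0,"hand":1}]'
python3 -c "
from h import *
b=snap('scene','s5.png')
p=sense()['tcp_pos'];print(p,b[0,0])"
```

```text
t: 15.35
tcp_pos: [0.6099, -0.132, 0.1768]
orientation: [-0.001, -0.059, 0.998, 0.0]
ft_force: [-0.1, -0.2, -3.2]
finger_gap: 0.0293
grip_force: 59.8
t: 15.95
tcp_pos: [0.655, -0.1363, 0.1798]
orientation: [-0.0, -0.058, 0.998, 0.0]
ft_force: [0.7, 0.8, -3.7]
finger_gap: 0.0296
grip_force: 59.8
[ 0.65525053 -0.13639152  0.1800853 ] [130 136 130]
```

```bash
python3 -m jog '[{"dx":0.012,"dy":0,"dz":0,"twist":0,"hand":1},{"dx":0.012,"dy":0,"dz":-0.2,"twist":0,"hand":1},{"dx":0.012,"dy":0,"dz":-0.4,"twist":0,"hand":1},{"dx":0.012,"dy":0,"dz":-0.5,"twist":0,"hand":1},{"dx":0.012,"dy":0,"dz":-0.55,"twist":0,"hand":1},{"dx":0.012,"dy":0,"dz":-0.57,"twist":0,"hand":1},{"dx":0.012,"dy":0,"dz":-0.57,"twist":0,"hand":1},{"dx":0.012,"dy":0,"dz":-0.57,"twist":0,"hand":1}]'
python3 -m jog '[{"dx":0,"dy":0,"dz":-0.01,"twist":0,"hand":1},{"dx":0,"dy":0,"dz":-0.02,"twist":0,"hand":1},{"dx":0,"dy":0,"dz":-0.025,"twist":0,"hand":1},{"dx":0,"dy":0,"dz":-0.025,"twist":0,"hand":1}]'
```

```text
t: 16.8
tcp_pos: [0.659, -0.1368, 0.0965]
orientation: [0.001, -0.058, 0.998, -0.001]
ft_force: [0.2, 0.5, -2.6]
finger_gap: 0.0295
grip_force: 59.6
t: 17.2
tcp_pos: [0.658, -0.1365, 0.0912]
orientation: [0.0, -0.058, 0.998, -0.0]
ft_force: [-0.5, -0.1, -2.1]
finger_gap: 0.0293
grip_force: 60.0
```

```bash
python3 -m jog '[{"dx":0,"dy":0,"dz":-0.005,"twist":0,"hand":1},{"dx":0,"dy":0,"dz":-0.005,"twist":0,"hand":1},{"dx":0,"dy":0,"dz":-0.005,"twist":0,"hand":0.5},{"dx":0,"dy":0,"dz":-0.005,"twist":0,"hand":0.3},{"dx":0,"dy":0,"dz":-0.005,"twist":0,"hand":0},{"dx":0,"dy":0,"dz":-0.005,"twist":0,"hand":0},{"dx":0,"dy":0,"dz":-0.005,"twist":0,"hand":0},{"dx":0,"dy":0,"dz":-0.005,"twist":0,"hand":0}]'
python3 -m jog '[{"dx":0,"dy":0,"dz":0.2,"twist":0,"hand":0},{"dx":0,"dy":0,"dz":0.5,"twist":0,"hand":0},{"dx":0,"dy":0,"dz":0.8,"twist":0,"hand":0},{"dx":0,"dy":0,"dz":0.9,"twist":0,"hand":0},{"dx":0,"dy":0,"dz":0.9,"twist":0,"hand":0},{"dx":0,"dy":0,"dz":0.9,"twist":0,"hand":0}]'
python3 - <<'E'
from h import *
s=snap('scene','s6.png')
cv2.imwrite('pics/v6.png',cv2.resize(s[100:300,200:440],None,fx=3,fy=3,interpolation=2)[:,:,::-1])
for o in necks('scene',s,[(339.5,178.5),(311,207),(265.5,210),(358.5,205)],r=12):print(o)
E
```

```text
t: 18.0
tcp_pos: [0.6578, -0.1364, 0.0901]
orientation: [-0.0, -0.058, 0.998, -0.0]
ft_force: [0.7, 0.4, 0.2]
finger_gap: 0.0853
grip_force: 0.0
t: 18.6
tcp_pos: [0.6573, -0.1363, 0.2237]
orientation: [-0.001, -0.058, 0.998, 0.0]
ft_force: [0.5, -0.7, -0.3]
finger_gap: 0.0853
grip_force: 0.0
(array([346.1, 179.4]), 11.5, array([0.588 , 0.0823, 0.06  ]))
(array([306.5, 206.4]), 91.0, array([ 0.5461, -0.052 ,  0.06  ]))
(array([264.4, 209.6]), 201.0, array([ 0.4583, -0.1237,  0.06  ]))
(array([358.6, 204.5]), 207.0, array([0.6597, 0.0318, 0.06  ]))
```

View pics/v6.png

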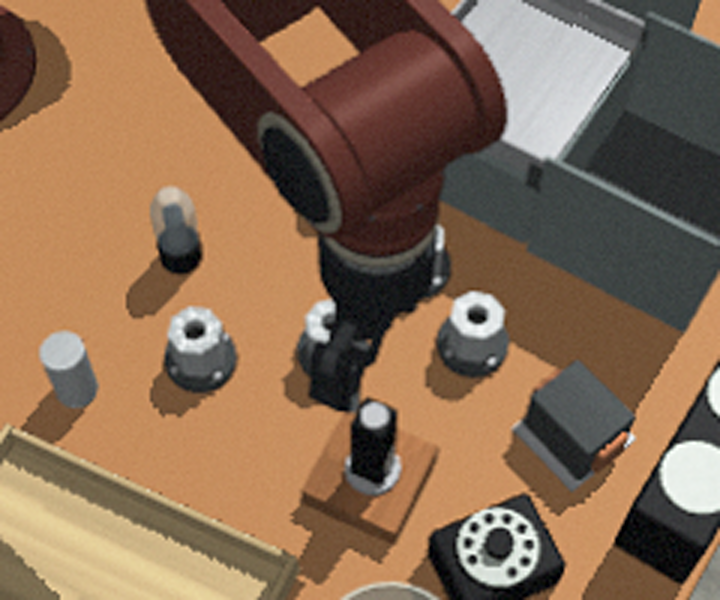

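Gauge stands upright on the stand; mounts 1 and 4 unmoved. Now mount 4 to the tray.

```bash
python3 -m jog '[{"dx":-0.3,"dy":0,"dz":0,"twist":0,"hand":0},{"dx":-0.6,"dy":0.03,"dz":-0.15,"twist":0,"hand":0},{"dx":-0.9,"dy":0.06,"dz":-0.3,"twist":0,"hand":0},{"dx":-1,"dy":0.087,"dz":-0.3,"twist":0,"hand":0},{"dx":-1,"dy":0.087,"dz":-0.3,"twist":0,"hand":0}]'
python3 -m jog '[{"dx":-0.2,"dy":0,"dz":-0.1,"twist":0,"hand":0},{"dx":-0.322,"dy":0,"dz":-0.4,"twist":0,"hand":0},{"dx":-0.322,"dy":0,"dz":-0.6,"twist":0,"hand":0},{"dx":-0.322,"dy":0,"dz":-0.8,"twist":0,"hand":0},{"dx":-0.322,"dy":0,"dz":-0.99,"twist":0,"hand":0},{"dx":-0.322,"dy":0,"dz":-0.99,"twist":0,"hand":0},{"dx":-0.322,"dy":0,"dz":-0.99,"twist":0,"hand":0}]'
```

```text
t: 19.15
tcp_pos: [0.5038, -0.122, 0.1754]
orientation: [-0.004, -0.058, 0.998, 0.002]
ft_force: [0.5, -0.6, 0.2]
finger_gap: 0.0854
grip_force: 0.0
t: 19.85
tcp_pos: [0.4599, -0.1234, 0.0314]
orientation: [-0.001, -0.058, 0.998, 0.0]
ft_force: [-0.3, -0.6, -0.2]
finger_gap: 0.0854
grip_force: 0.0
```

```bash
python3 -m jog '[{"dx":0,"dy":0,"dz":0,"twist":0,"hand":0.5},{"dx":0,"dy":0,"dz":0,"twist":0,"hand":1},{"dx":0,"dy":0,"dz":0,"twist":0,"hand":1},{"dx":0,"dy":0,"dz":0,"twist":0,"hand":1},{"dx":0,"dy":0,"dz":0,"twist":0,"hand":1},{"dx":0,"dy":0,"dz":0,"twist":0,"hand":1},{"dx":0,"dy":0,"dz":0.2,"twist":0,"hand":1},{"dx":0,"dy":0,"dz":0.4,"twist":0,"hand":1},{"dx":0,"dy":0,"dz":0.6,"twist":0,"hand":1},{"dx":0,"dy":0,"dz":0.6,"twist":0,"hand":1},{"dx":0,"dy":0,"dz":0.6,"twist":0,"hand":1}]' 50
python3 -m jog '[{"dx":0,"dy":-0.25,"dz":0,"twist":0,"hand":1},{"dx":0,"dy":-0.5,"dz":0,"twist":0,"hand":1},{"dx":0,"dy":-0.75,"dz":0,"twist":0,"hand":1},{"dx":0,"dy":-1,"dz":0,"twist":0,"hand":1},{"dx":0,"dy":-1,"dz":0,"twist":0,"hand":1}]'
python3 -m jog '[{"dx":-0.06,"dy":-0.25,"dz":0,"twist":0,"hand":1},{"dx":-0.12,"dy":-0.5,"dz":0,"twist":0,"hand":1},{"dx":-0.12,"dy":-0.51,"dz":0,"twist":0.006,"hand":1},{"dx":-0.12,"dy":-0.51,"dz":0,"twist":0.006,"hand":1},{"dx":-0.12,"dy":-0.51,"dz":-0.2,"twist":0.006,"hand":1},{"dx":-0.12,"dy":-0.51,"dz":-0.4,"twist":0.006,"hand":1},{"dx":-0.12,"dy":-0.51,"dz":-0.5,"twist":0.006,"hand":1},{"dx":-0.12,"dy":-0.51,"dz":-0.53,"twist":0.006,"hand":1},{"dx":-0.12,"dy":-0.51,"dz":-0.53,"twist":0.006,"hand":1}]'
```

```text
t: 20.95
tcp_pos: [0.4597, -0.1235, 0.122]
orientation: [0.001, -0.058, 0.998, -0.0]
ft_force: [-0.0, -0.6, -2.9]
finger_gap: 0.0476
grip_force: 52.6
t: 21.45
tcp_pos: [0.4582, -0.2763, 0.1194]
orientation: [-0.001, -0.056, 0.998, 0.0]
ft_force: [0.8, -0.3, -2.8]
finger_gap: 0.0476
grip_force: 53.0
t: 22.35
tcp_pos: [0.4412, -0.3481, 0.0418]
orientation: [-0.001, -0.078, 0.997, 0.002]
ft_force: [0.8, 0.9, -1.9]
finger_gap: 0.0473
grip_force: 54.0
```

```bash
python3 -m jog '[{"dx":0,"dy":0,"dz":-0.01,"twist":0,"hand":1},{"dx":0,"dy":0,"dz":-0.02,"twist":0,"hand":1},{"dx":0,"dy":0,"dz":-0.02,"twist":0,"hand":1},{"dx":0,"dy":0,"dz":-0.02,"twist":0,"hand":1}]'
python3 -m jog '[{"dx":0,"dy":0,"dz":0,"twist":0,"hand":0.5},{"dx":0,"dy":0,"dz":0,"twist":0,"hand":0},{"dx":0,"dy":0,"dz":0,"twist":0,"hand":0},{"dx":0,"dy":0,"dz":0,"twist":0,"hand":0},{"dx":0,"dy":0,"dz":0,"twist":0,"hand":0},{"dx":0,"dy":0,"dz":0.2,"twist":0,"hand":0},{"dx":0,"dy":0,"dz":0.5,"twist":0,"hand":0},{"dx":0,"dy":0,"dz":0.8,"twist":0,"hand":0},{"dx":0,"dy":0,"dz":1,"twist":0,"hand":0},{"dx":0,"dy":0,"dz":1,"twist":0,"hand":0},{"dx":0,"dy":0,"dz":1,"twist":0,"hand":0}]'
python3 - <<'E'
from h import *
s=snap('scene','s7.png');t=snap('top','t7.png')
for o in necks('top',t,[(304,177),(287,209),(331,215)]):print(o)
for o in necks('scene',s,[(339.5,178.5),(311,207),(358.5,205)],r=12):print(o)
E
```

```text
t: 22.75
tcp_pos: [0.4417, -0.3488, 0.0415]
orientation: [-0.001, -0.077, 0.997, 0.001]
ft_force: [-6.9, 6.6, 14.4]
finger_gap: 0.0474
grip_force: 55.4
t: 23.85
tcp_pos: [0.4418, -0.3502, 0.1898]
orientation: [0.001, -0.077, 0.997, -0.001]
ft_force: [0.0, 0.7, -0.5]
finger_gap: 0.0852
grip_force: 0.0
(array([302.8, 176.8]), 202.0, array([0.6611, 0.0338, 0.06  ]))
(array([286.5, 208.2]), 209.0, array([0.5711, 0.0758, 0.06  ]))
(array([330.8, 214.2]), 207.0, array([ 0.557 , -0.0461,  0.06  ]))
(array([339. , 178.3]), 184.5, array([0.5696, 0.0739, 0.06  ]))
(array([310.4, 207.2]), 201.5, array([ 0.5562, -0.0481,  0.06  ]))
(array([358.6, 204.5]), 206.5, array([0.6596, 0.0318, 0.06  ]))
```

```bash
python3 -m jog '[{"dx":0.15,"dy":0.28,"dz":0,"twist":0,"hand":0},{"dx":0.3,"dy":0.56,"dz":0,"twist":0,"hand":0},{"dx":0.487,"dy":0.851,"dz":0,"twist":0,"hand":0},{"dx":0.487,"dy":0.851,"dz":0,"twist":0,"hand":0}]'
python3 -m jog '[{"dx":0.15,"dy":0.28,"dz":0,"twist":0,"hand":0},{"dx":0.3,"dy":0.56,"dz":0,"twist":0,"hand":0},{"dx":0.487,"dy":0.851,"dz":0,"twist":0,"hand":0},{"dx":0.487,"dy":0.851,"dz":0,"twist":0,"hand":0}]'
python3 -m jog '[{"dx":0.15,"dy":0.28,"dz":0,"twist":0,"hand":0},{"dx":0.3,"dy":0.56,"dz":-0.05,"twist":0,"hand":0},{"dx":0.487,"dy":0.851,"dz":-0.1,"twist":0,"hand":0},{"dx":0.487,"dy":0.851,"dz":-0.1,"twist":0,"hand":0},{"dx":0.487,"dy":0.851,"dz":-0.1,"twist":0,"hand":0}]'
python3 -m jog '[{"dx":0,"dy":0,"dz":0,"twist":0,"hand":0},{"dx":0,"dy":0,"dz":-0.3,"twist":0,"hand":0},{"dx":0,"dy":0,"dz":-0.6,"twist":0,"hand":0},{"dx":0,"dy":0,"dz":-0.8,"twist":0,"hand":0},{"dx":0,"dy":0,"dz":-0.96,"twist":0,"hand":0},{"dx":0,"dy":0,"dz":-0.96,"twist":0,"hand":0},{"dx":0,"dy":0,"dz":-0.96,"twist":0,"hand":0}]'
```

```text
t: 24.35
tcp_pos: [0.5155, -0.2174, 0.1866]
orientation: [-0.001, -0.08, 0.997, 0.002]
ft_force: [-0.3, -1.1, -1.3]
finger_gap: 0.0854
grip_force: 0.0
t: 24.75
tcp_pos: [0.5884, -0.0906, 0.187]
orientation: [-0.001, -0.08, 0.997, 0.001]
ft_force: [-1.0, -0.8, 0.7]
finger_gap: 0.0852
grip_force: 0.0
t: 25.25
tcp_pos: [0.6598, 0.0331, 0.1716]
orientation: [-0.002, -0.078, 0.997, -0.0]
ft_force: [-0.4, -0.6, 0.0]
finger_gap: 0.0857
grip_force: 0.0
t: 25.95
tcp_pos: [0.6605, 0.0317, 0.0306]
orientation: [-0.0, -0.076, 0.997, -0.0]
ft_force: [1.3, 0.3, 0.3]
finger_gap: 0.0854
grip_force: 0.0
```

```bash
python3 -m jog '[{"dx":0,"dy":0,"dz":0,"twist":0,"hand":0.5},{"dx":0,"dy":0,"dz":0,"twist":0,"hand":1},{"dx":0,"dy":0,"dz":0,"twist":0,"hand":1},{"dx":0,"dy":0,"dz":0,"twist":0,"hand":1},{"dx":0,"dy":0,"dz":0,"twist":0,"hand":1},{"dx":0,"dy":0,"dz":0,"twist":0,"hand":1},{"dx":0,"dy":0,"dz":0.2,"twist":0,"hand":1},{"dx":0,"dy":0,"dz":0.5,"twist":0,"hand":1},{"dx":0,"dy":0,"dz":0.8,"twist":0,"hand":1},{"dx":0,"dy":0,"dz":1,"twist":0,"hand":1},{"dx":0,"dy":0,"dz":1,"twist":0,"hand":1},{"dx":0,"dy":0,"dz":1,"twist":0,"hand":1}]' 50
python3 -m jog '[{"dx":-0.2,"dy":-0.2,"dz":0.05,"twist":0,"hand":1},{"dx":-0.4,"dy":-0.4,"dz":0.05,"twist":0,"hand":1},{"dx":-0.5,"dy":-0.7,"dz":0.05,"twist":0,"hand":1},{"dx":-0.5,"dy":-1,"dz":0.05,"twist":0,"hand":1},{"dx":-0.5,"dy":-1,"dz":0.05,"twist":0,"hand":1}]'
python3 -m jog '[{"dx":0,"dy":-0.25,"dz":0,"twist":0,"hand":1},{"dx":0,"dy":-0.5,"dz":0,"twist":0,"hand":1},{"dx":0,"dy":-0.75,"dz":0,"twist":0,"hand":1},{"dx":0,"dy":-1,"dz":0,"twist":0,"hand":1},{"dx":0,"dy":-1,"dz":0,"twist":0,"hand":1}]'
python3 -m jog '[{"dx":0.05,"dy":-0.2,"dz":0,"twist":0,"hand":1},{"dx":0.09,"dy":-0.4,"dz":0,"twist":0,"hand":1},{"dx":0.09,"dy":-0.4,"dz":-0.1,"twist":0,"hand":1},{"dx":0.09,"dy":-0.4,"dz":-0.4,"twist":0,"hand":1},{"dx":0.09,"dy":-0.4,"dz":-0.7,"twist":0,"hand":1},{"dx":0.09,"dy":-0.4,"dz":-0.9,"twist":0,"hand":1},{"dx":0.09,"dy":-0.4,"dz":-0.95,"twist":0,"hand":1},{"dx":0.09,"dy":-0.4,"dz":-0.95,"twist":0,"hand":1},{"dx":0.09,"dy":-0.4,"dz":-0.95,"twist":0,"hand":1}]'
```

```text
t: 27.15
tcp_pos: [0.6604, 0.0332, 0.1796]
orientation: [-0.0, -0.077, 0.997, 0.0]
ft_force: [-0.8, -0.3, -3.9]
finger_gap: 0.0469
grip_force: 52.6
t: 27.65
tcp_pos: [0.5832, -0.121, 0.1837]
orientation: [-0.003, -0.074, 0.997, 0.0]
ft_force: [0.2, 0.5, -2.6]
finger_gap: 0.047
grip_force: 52.9
t: 28.15
tcp_pos: [0.5839, -0.2699, 0.1838]
orientation: [-0.002, -0.075, 0.997, 0.001]
ft_force: [-0.1, 0.6, -3.1]
finger_gap: 0.0468
grip_force: 53.3
t: 29.05
tcp_pos: [0.5984, -0.325, 0.043]
orientation: [-0.001, -0.078, 0.997, 0.001]
ft_force: [0.1, -0.4, -1.3]
finger_gap: 0.0471
grip_force: 53.1
```

```bash
python3 -m jog '[{"dx":0,"dy":0,"dz":-0.01,"twist":0,"hand":1},{"dx":0,"dy":0,"dz":-0.018,"twist":0,"hand":1},{"dx":0,"dy":0,"dz":-0.018,"twist":0,"hand":1},{"dx":0,"dy":0,"dz":-0.018,"twist":0,"hand":1}]'
python3 -m jog '[{"dx":0,"dy":0,"dz":0,"twist":0,"hand":0.5},{"dx":0,"dy":0,"dz":0,"twist":0,"hand":0},{"dx":0,"dy":0,"dz":0,"twist":0,"hand":0},{"dx":0,"dy":0,"dz":0,"twist":0,"hand":0},{"dx":0,"dy":0,"dz":0,"twist":0,"hand":0},{"dx":0,"dy":0,"dz":0.2,"twist":0,"hand":0},{"dx":0,"dy":0,"dz":0.5,"twist":0,"hand":0},{"dx":0,"dy":0,"dz":0.8,"twist":0,"hand":0},{"dx":0,"dy":0,"dz":1,"twist":0,"hand":0},{"dx":0,"dy":0,"dz":1,"twist":0,"hand":0},{"dx":0,"dy":0,"dz":1,"twist":0,"hand":0}]'
python3 - <<'E'
from h import *
s=snap('scene','s8.png');t=snap('top','t8.png')
for o in necks('top',t,[(287,209),(331,215)]):print(o)
for o in necks('scene',s,[(339.5,178.5),(311,207)],r=12):print(o)
cv2.imwrite('pics/v8.png',cv2.resize(s[140:360,150:420],None,fx=2.7,fy=2.7,interpolation=2)[:,:,::-1])
E
```

```text
t: 29.45
tcp_pos: [0.5992, -0.3269, 0.0425]
orientation: [0.0, -0.077, 0.997, -0.0]
ft_force: [0.5, -0.3, -3.1]
finger_gap: 0.047
grip_force: 53.1
t: 30.55
tcp_pos: [0.5996, -0.3272, 0.1937]
orientation: [0.001, -0.077, 0.997, -0.001]
ft_force: [-0.1, -0.5, -1.3]
finger_gap: 0.0852
grip_force: 0.0
(array([286.6, 208.3]), 215.0, array([0.5708, 0.0756, 0.06  ]))
(array([330.9, 214.3]), 212.0, array([ 0.5569, -0.0464,  0.06  ]))
(array([339. , 178.3]), 184.5, array([0.5696, 0.0739, 0.06  ]))
(array([310.4, 207.2]), 202.0, array([ 0.5562, -0.0482,  0.06  ]))
```

View pics/v8.png

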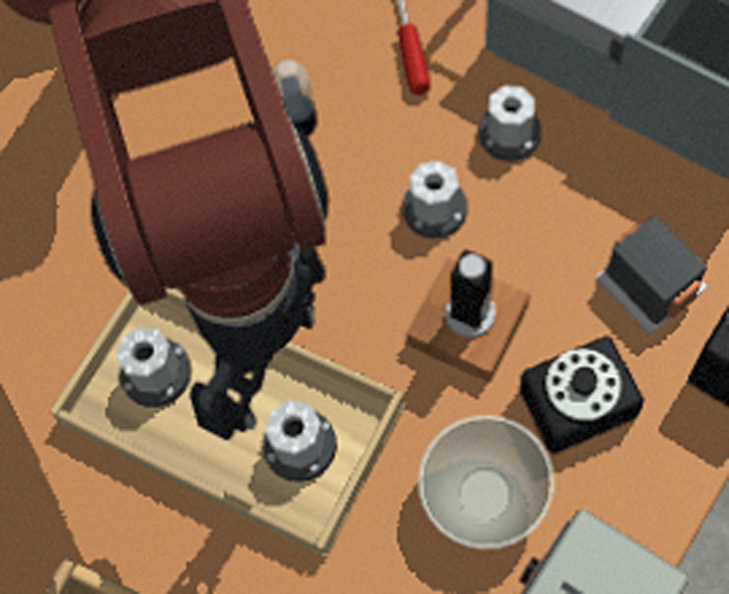

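Both sound mounts stand upright in the tray; mounts 2 and 3 and gauge undisturbed. Next mount 3.

```bash
python3 -m jog '[{"dx":-0.05,"dy":0.3,"dz":0,"twist":0,"hand":0},{"dx":-0.1,"dy":0.6,"dz":0,"twist":0,"hand":0},{"dx":-0.143,"dy":0.933,"dz":0,"twist":0,"hand":0},{"dx":-0.143,"dy":0.933,"dz":0,"twist":0,"hand":0}]'
python3 -m jog '[{"dx":-0.05,"dy":0.3,"dz":0,"twist":0,"hand":0},{"dx":-0.1,"dy":0.6,"dz":-0.05,"twist":0,"hand":0},{"dx":-0.143,"dy":0.933,"dz":-0.1,"twist":0,"hand":0},{"dx":-0.143,"dy":0.933,"dz":-0.1,"twist":0,"hand":0},{"dx":-0.143,"dy":0.933,"dz":-0.1,"twist":0,"hand":0}]'
python3 -m jog '[{"dx":0,"dy":0,"dz":0,"twist":0,"hand":0},{"dx":0,"dy":0,"dz":-0.3,"twist":0,"hand":0},{"dx":0,"dy":0,"dz":-0.6,"twist":0,"hand":0},{"dx":0,"dy":0,"dz":-0.8,"twist":0,"hand":0},{"dx":0,"dy":0,"dz":-0.97,"twist":0,"hand":0},{"dx":0,"dy":0,"dz":-0.97,"twist":0,"hand":0},{"dx":0,"dy":0,"dz":-0.97,"twist":0,"hand":0}]'
```

```text
t: 31.05
tcp_pos: [0.5758, -0.1815, 0.1893]
orientation: [-0.002, -0.08, 0.997, 0.002]
ft_force: [-0.5, -1.0, -0.4]
finger_gap: 0.0855
grip_force: 0.0
t: 31.55
tcp_pos: [0.5554, -0.0464, 0.1755]
orientation: [-0.002, -0.078, 0.997, 0.0]
ft_force: [-0.5, -0.3, 1.0]
finger_gap: 0.0853
grip_force: 0.0
t: 32.25
tcp_pos: [0.5565, -0.0483, 0.0321]
orientation: [-0.0, -0.076, 0.997, -0.0]
ft_force: [-0.2, -0.4, 0.3]
finger_gap: 0.0853
grip_force: 0.0
```

```bash
python3 -m jog '[{"dx":0,"dy":0,"dz":0,"twist":0,"hand":0.5},{"dx":0,"dy":0,"dz":0,"twist":0,"hand":1},{"dx":0,"dy":0,"dz":0,"twist":0,"hand":1},{"dx":0,"dy":0,"dz":0,"twist":0,"hand":1},{"dx":0,"dy":0,"dz":0,"twist":0,"hand":1},{"dx":0,"dy":0,"dz":0,"twist":0,"hand":1},{"dx":0,"dy":0,"dz":0.2,"twist":0,"hand":1},{"dx":0,"dy":0,"dz":0.5,"twist":0,"hand":1},{"dx":0,"dy":0,"dz":0.8,"twist":0,"hand":1},{"dx":0,"dy":0,"dz":1,"twist":0,"hand":1},{"dx":0,"dy":0,"dz":1,"twist":0,"hand":1}]' 50
python3 -m jog '[{"dx":0,"dy":0,"dz":0.15,"twist":-0.02,"hand":1},{"dx":0,"dy":0.1,"dz":0.15,"twist":-0.04,"hand":1},{"dx":0,"dy":0.2,"dz":0.15,"twist":-0.06,"hand":1},{"dx":0,"dy":0.3,"dz":0.15,"twist":-0.08,"hand":1},{"dx":0,"dy":0.4,"dz":0.15,"twist":-0.1,"hand":1},{"dx":0,"dy":0.5,"dz":0.15,"twist":-0.12,"hand":1},{"dx":0,"dy":0.6,"dz":0.15,"twist":-0.14,"hand":1},{"dx":0,"dy":0.7,"dz":0.15,"twist":-0.16,"hand":1},{"dx":0,"dy":0.85,"dz":0.15,"twist":-0.18,"hand":1},{"dx":0,"dy":0.85,"dz":0.15,"twist":-0.2,"hand":1},{"dx":0,"dy":0.85,"dz":0.15,"twist":-0.22,"hand":1},{"dx":0,"dy":0.85,"dz":0.15,"twist":-0.245,"hand":1},{"dx":0,"dy":0.85,"dz":0.15,"twist":-0.27,"hand":1},{"dx":0,"dy":0.85,"dz":0.15,"twist":-0.27,"hand":1}]'
python3 -m jog '[{"dx":0.03,"dy":0.3,"dz":0,"twist":0,"hand":1},{"dx":0.07,"dy":0.6,"dz":0,"twist":0,"hand":1},{"dx":0.07,"dy":0.863,"dz":0,"twist":0,"hand":1},{"dx":0.07,"dy":0.863,"dz":0,"twist":0,"hand":1},{"dx":0.07,"dy":0.863,"dz":0,"twist":0,"hand":1},{"dx":0.07,"dy":0.863,"dz":-0.15,"twist":0,"hand":1},{"dx":0.07,"dy":0.863,"dz":-0.3,"twist":0,"hand":1},{"dx":0.07,"dy":0.863,"dz":-0.34,"twist":0,"hand":1},{"dx":0.07,"dy":0.863,"dz":-0.34,"twist":0,"hand":1},{"dx":0.07,"dy":0.863,"dz":-0.34,"twist":0,"hand":1}]'
```

```text
t: 33.35
tcp_pos: [0.5594, -0.0476, 0.1883]
orientation: [0.005, -0.077, 0.997, -0.002]
ft_force: [0.3, 0.6, -0.7]
finger_gap: 0.0461
grip_force: 52.4
t: 34.75
tcp_pos: [0.555, 0.0805, 0.202]
orientation: [-0.001, 0.697, 0.717, -0.001]
ft_force: [0.8, -0.2, -1.9]
finger_gap: 0.0464
grip_force: 52.4
t: 35.75
tcp_pos: [0.5674, 0.2093, 0.1543]
orientation: [0.0, 0.697, 0.717, 0.001]
ft_force: [0.0, -0.1, -1.5]
finger_gap: 0.0461
grip_force: 52.4
```

```bash
python3 -m jog '[{"dx":0,"dy":0,"dz":-0.02,"twist":0,"hand":1},{"dx":0,"dy":0,"dz":-0.03,"twist":0,"hand":1},{"dx":0,"dy":0,"dz":-0.03,"twist":0,"hand":1},{"dx":0,"dy":0,"dz":-0.03,"twist":0,"hand":1}]'
python3 -m jog '[{"dx":0,"dy":0,"dz":-0.013,"twist":0,"hand":1},{"dx":0,"dy":0,"dz":-0.013,"twist":0,"hand":1},{"dx":0,"dy":0,"dz":-0.013,"twist":0,"hand":1}]'
python3 -c "
from h import *
t=snap('top','t9.png');s=snap('scene','s9.png')
cv2.imwrite('pics/v9.png',np.hstack([cv2.resize(a,None,fx=3,fy=3,interpolation=2) for a in (t[110:270,160:290],s[70:230,290:420])])[:,:,::-1])"
```

```text
t: 36.15
tcp_pos: [0.567, 0.21, 0.1493]
orientation: [0.0, 0.697, 0.717, 0.0]
ft_force: [0.6, -0.9, -2.0]
finger_gap: 0.046
grip_force: 52.4
t: 36.45
tcp_pos: [0.5671, 0.2101, 0.1493]
orientation: [0.0, 0.697, 0.717, 0.0]
ft_force: [-3.8, -1.1, 6.5]
finger_gap: 0.0461
grip_force: 53.2
```

View pics/v9.png

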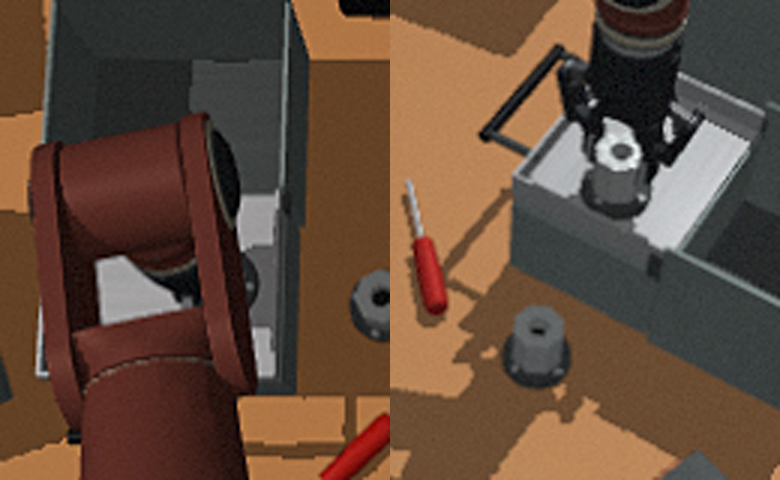

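Mount 3 stands on the pan floor toward the near side, clear of walls. Release it and fetch mount 2.

```bash
python3 -m jog '[{"dx":0,"dy":0,"dz":0.008,"twist":0,"hand":0.5},{"dx":0,"dy":0,"dz":0.008,"twist":0,"hand":0},{"dx":0,"dy":0,"dz":0.008,"twist":0,"hand":0},{"dx":0,"dy":0,"dz":0.008,"twist":0,"hand":0},{"dx":0,"dy":0,"dz":0.008,"twist":0,"hand":0},{"dx":0,"dy":0,"dz":0.2,"twist":0,"hand":0},{"dx":0,"dy":0,"dz":0.45,"twist":0,"hand":0},{"dx":0,"dy":0,"dz":0.45,"twist":0,"hand":0},{"dx":0,"dy":-0.2,"dz":0.45,"twist":0,"hand":0},{"dx":0,"dy":-0.5,"dz":0.45,"twist":0,"hand":0},{"dx":0.02,"dy":-0.8,"dz":0.45,"twist":0,"hand":0},{"dx":0.02,"dy":-0.9,"dz":0.45,"twist":0,"hand":0},{"dx":0.02,"dy":-0.9,"dz":0.45,"twist":0,"hand":0}]'
python3 -m jog '[{"dx":0,"dy":0,"dz":-0.3,"twist":0,"hand":0},{"dx":0,"dy":0,"dz":-0.6,"twist":0,"hand":0},{"dx":0,"dy":0,"dz":-0.9,"twist":0,"hand":0},{"dx":0,"dy":0,"dz":-0.9,"twist":0,"hand":0},{"dx":0,"dy":0,"dz":-0.9,"twist":0,"hand":0}]'
python3 -c "
from h import *
s=snap('scene','s10.png')
for o in necks('scene',s,[(339.5,178.5)],r=12):print(o)
t=snap('top','t10.png')
for o in necks('top',t,[(287,209)]):print(o)"
```

```text
t: 37.85
tcp_pos: [0.5698, 0.0732, 0.2142]
orientation: [-0.0, 0.698, 0.716, -0.0]
ft_force: [-0.2, 0.9, -0.5]
finger_gap: 0.085
grip_force: 0.0
t: 38.35
tcp_pos: [0.5694, 0.076, 0.0793]
orientation: [-0.001, 0.696, 0.718, -0.0]
ft_force: [0.6, 1.0, 0.6]
finger_gap: 0.0855
grip_force: 0.0
(array([339. , 178.5]), 179.5, array([0.5698, 0.0736, 0.06  ]))
(array([291.8, 211. ]), 9.0, array([0.5636, 0.0611, 0.06  ]))
```

```bash
python3 -m jog '[{"dx":0,"dy":0,"dz":-0.2,"twist":0,"hand":0},{"dx":0,"dy":0,"dz":-0.316,"twist":0,"hand":0},{"dx":0,"dy":0,"dz":-0.316,"twist":0,"hand":0},{"dx":0,"dy":0,"dz":-0.316,"twist":0,"hand":0.5},{"dx":0,"dy":0,"dz":-0.316,"twist":0,"hand":1},{"dx":0,"dy":0,"dz":-0.316,"twist":0,"hand":1},{"dx":0,"dy":0,"dz":-0.316,"twist":0,"hand":1},{"dx":0,"dy":0,"dz":-0.316,"twist":0,"hand":1},{"dx":0,"dy":0,"dz":-0.316,"twist":0,"hand":1},{"dx":0,"dy":0,"dz":-0.316,"twist":0,"hand":1},{"dx":0,"dy":0,"dz":-0.1,"twist":0,"hand":1},{"dx":0,"dy":0,"dz":0.2,"twist":0,"hand":1},{"dx":0,"dy":0,"dz":0.5,"twist":0,"hand":1},{"dx":0,"dy":0,"dz":0.8,"twist":0,"hand":1},{"dx":0,"dy":0,"dz":0.8,"twist":0,"hand":1}]' 50
python3 -m jog '[{"dx":0,"dy":0,"dz":0.25,"twist":0,"hand":1},{"dx":0,"dy":0,"dz":0.5,"twist":0,"hand":1},{"dx":0,"dy":0,"dz":0.5,"twist":0,"hand":1},{"dx":0,"dy":0.3,"dz":0.5,"twist":0,"hand":1},{"dx":0,"dy":0.6,"dz":0.5,"twist":0,"hand":1},{"dx":0,"dy":0.9,"dz":0.5,"twist":0,"hand":1},{"dx":0,"dy":1,"dz":0.5,"twist":0,"hand":1},{"dx":0,"dy":1,"dz":0.5,"twist":0,"hand":1}]'
```

```text
t: 39.95
tcp_pos: [0.5743, 0.075, 0.2094]
orientation: [0.006, 0.697, 0.717, 0.006]
ft_force: [1.2, -0.1, -1.2]
finger_gap: 0.0473
grip_force: 52.8
t: 40.75
tcp_pos: [0.5688, 0.2267, 0.2724]
orientation: [-0.001, 0.696, 0.718, -0.001]
ft_force: [0.6, -0.2, -2.3]
finger_gap: 0.0476
grip_force: 52.9
```

```bash
python3 -m jog '[{"dx":0,"dy":0.3,"dz":0,"twist":0,"hand":1},{"dx":0,"dy":0.54,"dz":0,"twist":0,"hand":1},{"dx":0,"dy":0.54,"dz":0,"twist":0,"hand":1},{"dx":0,"dy":0.54,"dz":-0.2,"twist":0,"hand":1},{"dx":0,"dy":0.54,"dz":-0.4,"twist":0,"hand":1},{"dx":0,"dy":0.54,"dz":-0.6,"twist":0,"hand":1},{"dx":0,"dy":0.54,"dz":-0.75,"twist":0,"hand":1},{"dx":0,"dy":0.54,"dz":-0.8,"twist":0,"hand":1},{"dx":0,"dy":0.54,"dz":-0.8,"twist":0,"hand":1},{"dx":0,"dy":0.54,"dz":-0.8,"twist":0,"hand":1}]'
python3 -m jog '[{"dx":0,"dy":0,"dz":-0.015,"twist":0,"hand":1},{"dx":0,"dy":0,"dz":-0.025,"twist":0,"hand":1},{"dx":0,"dy":0,"dz":-0.025,"twist":0,"hand":1},{"dx":0,"dy":0,"dz":-0.025,"twist":0,"hand":1}]'
```

```text
t: 41.75
tcp_pos: [0.5707, 0.3054, 0.1556]
orientation: [0.001, 0.697, 0.717, 0.001]
ft_force: [0.3, -0.4, -1.9]
finger_gap: 0.0473
grip_force: 52.9
t: 42.15
tcp_pos: [0.5698, 0.306, 0.1509]
orientation: [0.0, 0.697, 0.717, 0.0]
ft_force: [-0.0, -0.4, -3.1]
finger_gap: 0.0472
grip_force: 52.9
```

```bash
python3 -m jog '[{"dx":0,"dy":0,"dz":-0.012,"twist":0,"hand":1},{"dx":0,"dy":0,"dz":-0.012,"twist":0,"hand":1},{"dx":0,"dy":0,"dz":-0.012,"twist":0,"hand":1}]'
```

```text
t: 42.45
tcp_pos: [0.5701, 0.3061, 0.15]
orientation: [0.0, 0.697, 0.717, 0.0]
ft_force: [-2.0, 0.3, 4.1]
finger_gap: 0.0473
grip_force: 53.4
```

```bash
python3 -m jog '[{"dx":0,"dy":0,"dz":0.008,"twist":0,"hand":0.5},{"dx":0,"dy":0,"dz":0.008,"twist":0,"hand":0},{"dx":0,"dy":0,"dz":0.008,"twist":0,"hand":0},{"dx":0,"dy":0,"dz":0.008,"twist":0,"hand":0},{"dx":0,"dy":0,"dz":0.008,"twist":0,"hand":0},{"dx":0,"dy":0,"dz":0.2,"twist":0,"hand":0},{"dx":0,"dy":0,"dz":0.45,"twist":0,"hand":0},{"dx":0,"dy":0,"dz":0.5,"twist":0,"hand":0},{"dx":-0.3,"dy":-0.1,"dz":0.5,"twist":0,"hand":0},{"dx":-0.6,"dy":-0.2,"dz":0.5,"twist":0,"hand":0.55},{"dx":-0.927,"dy":-0.327,"dz":0.5,"twist":0,"hand":0.55},{"dx":-0.927,"dy":-0.327,"dz":0.5,"twist":0,"hand":0.55},{"dx":-0.927,"dy":-0.327,"dz":0.5,"twist":0,"hand":0.55},{"dx":-0.927,"dy":-0.327,"dz":0.5,"twist":0,"hand":0.55}]' 40
python3 -c "
from h import *
t=snap('top','t11.png');s=snap('scene','s11.png')
cv2.imwrite('pics/v11.png',np.hstack([cv2.resize(a,None,fx=3,fy=3,interpolation=2) for a in (t[110:270,160:290],s[60:220,290:420])])[:,:,::-1])"
```

```text
t: 43.85
tcp_pos: [0.4317, 0.2572, 0.2246]
orientation: [0.0, 0.697, 0.717, 0.001]
ft_force: [-0.0, 0.5, -0.5]
finger_gap: 0.0385
grip_force: 0.0
```

View pics/v11.png

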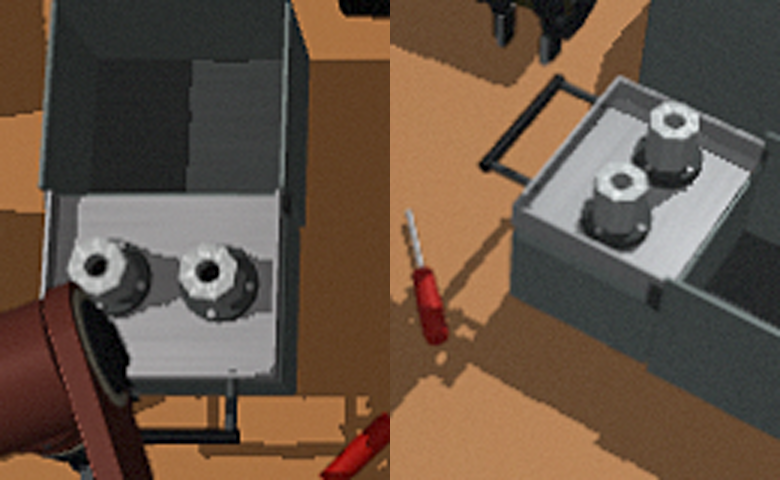

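Both perished mounts stand in the pan; gripper is above the handle (x≈0.432). Descend and grip the bar.

```bash
python3 -m jog '[{"dx":0,"dy":0,"dz":-0.25,"twist":0,"hand":0.55},{"dx":0,"dy":0,"dz":-0.5,"twist":0,"hand":0.55},{"dx":0,"dy":0,"dz":-0.65,"twist":0,"hand":0.55},{"dx":0,"dy":0,"dz":-0.74,"twist":0,"hand":0.55},{"dx":0,"dy":0,"dz":-0.74,"twist":0,"hand":0.55},{"dx":0,"dy":0,"dz":-0.74,"twist":0,"hand":0.55}]'
python3 -m jog '[{"dx":0,"dy":0,"dz":0,"twist":0,"hand":1},{"dx":0,"dy":0,"dz":0,"twist":0,"hand":1},{"dx":0,"dy":0,"dz":0,"twist":0,"hand":1},{"dx":0,"dy":0,"dz":0,"twist":0,"hand":1},{"dx":0,"dy":0,"dz":0,"twist":0,"hand":1},{"dx":0,"dy":0,"dz":0,"twist":0,"hand":1}]' 40
python3 - <<'E'
import numpy as np
# handle offsets rel. hinge: x=-.214,z=.018 rotated
for d in range(10,75,5):
    t=np.radians(d);x=-.214*np.cos(t)+.018*np.sin(t);z=.214*np.sin(t)+.018*np.cos(t)
    print(d,round((x+.214)/.15,3),round((z-.018)/.15,3))
E
```

```text
t: 44.55
tcp_pos: [0.4319, 0.2573, 0.114]
orientation: [0.0, 0.697, 0.717, 0.001]
ft_force: [0.7, -0.1, 1.4]
finger_gap: 0.0386
grip_force: 0.0
t: 45.15
tcp_pos: [0.4319, 0.2574, 0.1149]
orientation: [0.001, 0.697, 0.717, 0.002]
ft_force: [-0.6, -0.7, 4.8]
finger_gap: 0.0128
grip_force: 39.2
10 0.043 0.246
15 0.08 0.365
20 0.127 0.481
25 0.184 0.592
30 0.251 0.697
35 0.327 0.797
40 0.411 0.889
45 0.503 0.974
50 0.602 1.05
55 0.707 1.117
60 0.817 1.176
65 0.932 1.224
70 1.051 1.262
```

```bash
python3 -m jog '[{"dx":0.016,"dy":0,"dz":0.124,"twist":0,"hand":1},{"dx":0.043,"dy":0.001,"dz":0.246,"twist":0,"hand":1},{"dx":0.08,"dy":0.002,"dz":0.365,"twist":0,"hand":1},{"dx":0.127,"dy":0.003,"dz":0.481,"twist":0,"hand":1},{"dx":0.184,"dy":0.005,"dz":0.592,"twist":0,"hand":1},{"dx":0.251,"dy":0.007,"dz":0.697,"twist":0,"hand":1},{"dx":0.327,"dy":0.008,"dz":0.797,"twist":0,"hand":1},{"dx":0.327,"dy":0.008,"dz":0.797,"twist":0,"hand":1},{"dx":0.327,"dy":0.008,"dz":0.797,"twist":0,"hand":1}]'
python3 -c "
from h import *
s=snap('scene','s12.png')
cv2.imwrite('pics/v12.png',cv2.resize(s[20:220,270:480],None,fx=3,fy=3,interpolation=2)[:,:,::-1])"
```

```text
t: 46.05
tcp_pos: [0.4763, 0.2584, 0.2325]
orientation: [-0.004, 0.697, 0.717, -0.004]
ft_force: [-13.0, -0.1, 5.6]
finger_gap: 0.0127
grip_force: 39.8
```

View pics/v12.png

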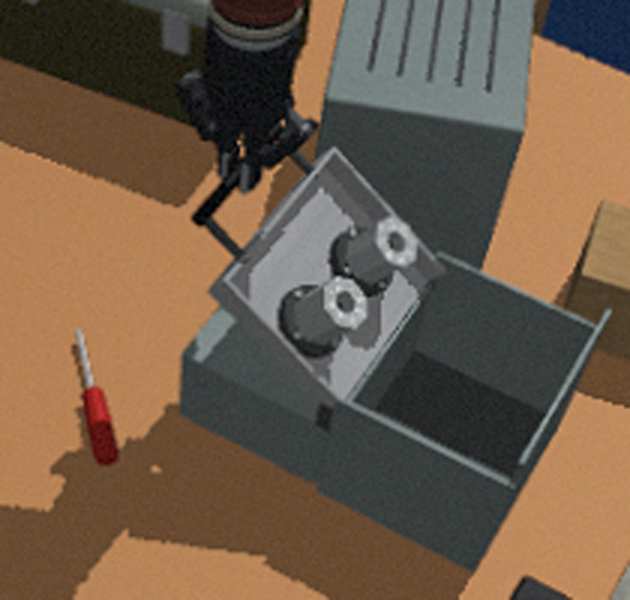

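Pan is tilted about 35° with both mounts still on it; no slip. Continue to 70°.

```bash
python3 -m jog '[{"dx":0.06,"dy":0.002,"dz":0.092,"twist":0,"hand":1},{"dx":0.15,"dy":0.004,"dz":0.177,"twist":0,"hand":1},{"dx":0.25,"dy":0.007,"dz":0.253,"twist":0,"hand":1},{"dx":0.25,"dy":0.007,"dz":0.253,"twist":0,"hand":1}]'
python3 -m jog '[{"dx":0.05,"dy":0.001,"dz":0.034,"twist":0,"hand":1},{"dx":0.105,"dy":0.003,"dz":0.067,"twist":0,"hand":1},{"dx":0.16,"dy":0.004,"dz":0.098,"twist":0,"hand":1},{"dx":0.215,"dy":0.006,"dz":0.126,"twist":0,"hand":1},{"dx":0.215,"dy":0.006,"dz":0.126,"twist":0,"hand":1}]'
```

```text
t: 46.5
tcp_pos: [0.5167, 0.2593, 0.274]
orientation: [-0.001, 0.697, 0.717, -0.001]
ft_force: [-10.8, -1.6, 10.3]
finger_gap: 0.0122
grip_force: 40.8
t: 47.0
tcp_pos: [0.5492, 0.2601, 0.2938]
orientation: [-0.0, 0.697, 0.717, 0.0]
ft_force: [-9.9, -1.6, 13.2]
finger_gap: 0.012
grip_force: 41.5
```

```bash
python3 -m jog '[{"dx":0.06,"dy":0.001,"dz":0.026,"twist":0,"hand":1},{"dx":0.115,"dy":0.003,"dz":0.048,"twist":0,"hand":1},{"dx":0.17,"dy":0.004,"dz":0.068,"twist":0,"hand":1},{"dx":0.225,"dy":0.006,"dz":0.086,"twist":0,"hand":1},{"dx":0.225,"dy":0.006,"dz":0.086,"twist":0,"hand":1},{"dx":0.225,"dy":0.006,"dz":0.086,"twist":0,"hand":1},{"dx":0.225,"dy":0.006,"dz":0.086,"twist":0,"hand":1},{"dx":0.225,"dy":0.006,"dz":0.086,"twist":0,"hand":1}]'
python3 -c "
from h import *
s=snap('scene','s13.png')
cv2.imwrite('pics/v13.png',cv2.resize(s[20:220,270:480],None,fx=3,fy=3,interpolation=2)[:,:,::-1])"
```

```text
t: 47.8
tcp_pos: [0.5828, 0.2608, 0.3064]
orientation: [0.0, 0.697, 0.717, 0.001]
ft_force: [-4.7, -1.5, 12.4]
finger_gap: 0.0129
grip_force: 42.3
```

View pics/v13.png

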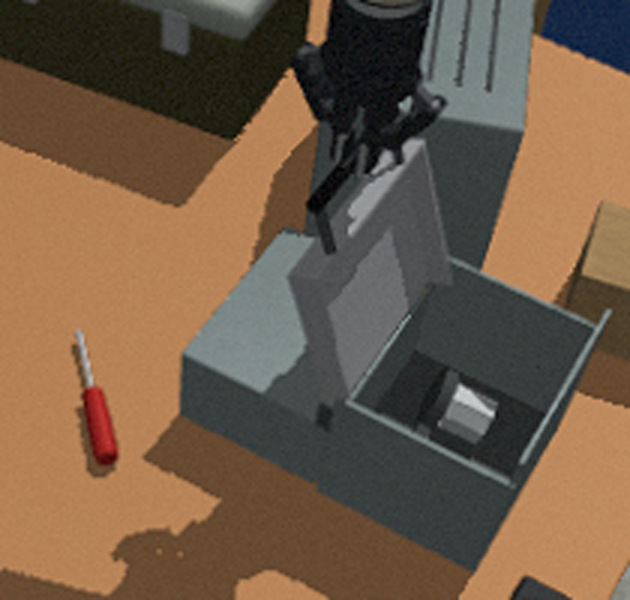

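Tilt about 70°; pan is empty, mounts lie in the bin. Lower back along the same path.

```bash
python3 -m jog '[{"dx":-0.055,"dy":-0.001,"dz":-0.018,"twist":0,"hand":1},{"dx":-0.11,"dy":-0.003,"dz":-0.038,"twist":0,"hand":1},{"dx":-0.165,"dy":-0.004,"dz":-0.06,"twist":0,"hand":1},{"dx":-0.225,"dy":-0.006,"dz":-0.086,"twist":0,"hand":1},{"dx":-0.335,"dy":-0.009,"dz":-0.145,"twist":0,"hand":1},{"dx":-0.44,"dy":-0.012,"dz":-0.212,"twist":0,"hand":1},{"dx":-0.54,"dy":-0.014,"dz":-0.288,"twist":0,"hand":1},{"dx":-0.62,"dy":-0.017,"dz":-0.373,"twist":0,"hand":1},{"dx":-0.69,"dy":-0.019,"dz":-0.465,"twist":0,"hand":1},{"dx":-0.69,"dy":-0.019,"dz":-0.465,"twist":0,"hand":1}]'
python3 -m jog '[{"dx":-0.076,"dy":-0.001,"dz":-0.1,"twist":0,"hand":1},{"dx":-0.143,"dy":-0.003,"dz":-0.205,"twist":0,"hand":1},{"dx":-0.2,"dy":-0.005,"dz":-0.316,"twist":0,"hand":1},{"dx":-0.247,"dy":-0.006,"dz":-0.432,"twist":0,"hand":1},{"dx":-0.284,"dy":-0.007,"dz":-0.551,"twist":0,"hand":1},{"dx":-0.311,"dy":-0.008,"dz":-0.673,"twist":0,"hand":1},{"dx":-0.32,"dy":-0.008,"dz":-0.735,"twist":0,"hand":1},{"dx":-0.327,"dy":-0.008,"dz":-0.775,"twist":0,"hand":1},{"dx":-0.327,"dy":-0.008,"dz":-0.785,"twist":0,"hand":1},{"dx":-0.327,"dy":-0.008,"dz":-0.785,"twist":0,"hand":1}]'
```

```text
t: 48.85
tcp_pos: [0.4767, 0.2584, 0.231]
orientation: [-0.002, 0.697, 0.718, -0.002]
ft_force: [-6.7, 0.8, 4.1]
finger_gap: 0.0126
grip_force: 43.9
t: 49.85
tcp_pos: [0.4318, 0.2573, 0.1163]
orientation: [0.001, 0.697, 0.717, 0.001]
ft_force: [1.9, 0.8, 3.6]
finger_gap: 0.0124
grip_force: 44.3
```

```bash
python3 -m jog '[{"dx":0,"dy":0,"dz":-0.01,"twist":0,"hand":1},{"dx":0,"dy":0,"dz":-0.015,"twist":0,"hand":1},{"dx":0,"dy":0,"dz":-0.015,"twist":0,"hand":0.55},{"dx":0,"dy":0,"dz":-0.015,"twist":0,"hand":0.55},{"dx":0,"dy":0,"dz":-0.015,"twist":0,"hand":0.55},{"dx":0,"dy":0,"dz":0.2,"twist":0,"hand":0.55},{"dx":0,"dy":0,"dz":0.5,"twist":0,"hand":0.55},{"dx":0,"dy":0,"dz":0.8,"twist":0,"hand":0.55},{"dx":0,"dy":0,"dz":1,"twist":0,"hand":0.55},{"dx":0,"dy":0,"dz":1,"twist":0,"hand":0.55}]'
python3 -m jog '[{"dx":-0.3,"dy":0.3,"dz":0.1,"twist":0,"hand":0.55},{"dx":-0.4,"dy":0.6,"dz":0.1,"twist":0,"hand":0.55},{"dx":-0.5,"dy":0.6,"dz":0.1,"twist":0,"hand":0.55},{"dx":-0.5,"dy":0.6,"dz":0.1,"twist":0,"hand":0.55},{"dx":-0.5,"dy":0.6,"dz":0.1,"twist":0,"hand":0.55}]'
python3 -c "
from h import *
t=snap('top','t14.png');s=snap('scene','s14.png')
o=np.vstack([cv2.resize(t[80:300,165:485],None,fx=1.8,fy=1.4),s[80:280,170:490].repeat(1,0)[:, :, :].copy() if 0 else cv2.resize(s[80:360,160:480],(576,285))]);print(o.shape);cv2.imwrite('pics/v14.png',o[:,:,::-1])"
```

```text
t: 50.85
tcp_pos: [0.4329, 0.2578, 0.2705]
orientation: [0.002, 0.697, 0.717, 0.004]
ft_force: [-0.0, 0.3, 0.9]
finger_gap: 0.0382
grip_force: 0.0
t: 51.35
tcp_pos: [0.3553, 0.3465, 0.2782]
orientation: [0.0, 0.697, 0.718, -0.001]
ft_force: [0.2, -0.6, -0.5]
finger_gap: 0.0386
grip_force: 0.0
(593, 576, 3)
```

View pics/v14.png

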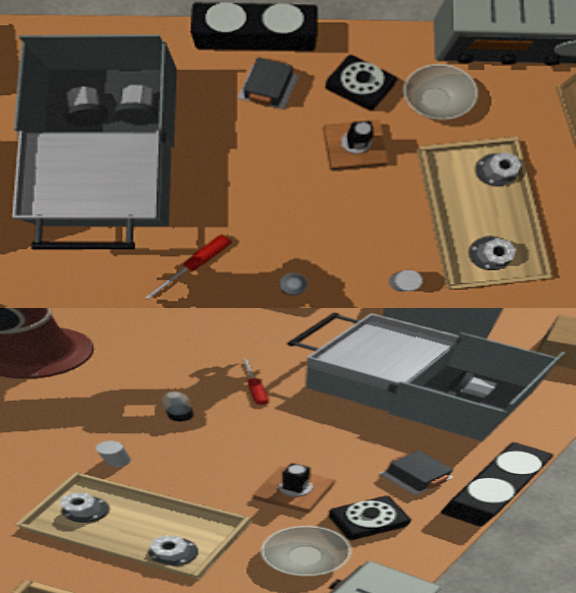

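Everything is in place: two mounts in the bin at about (85,100) and (132,100), pan level and empty, two mounts upright in the tray, gauge on its stand, bystanders unmoved.

```bash
python3 -c "
from bench import sign_off
print(sign_off())"
```

```text
the job is handed in; nothing more can be done
None
```

The job is done and handed in: four mounts were present and all were pressed first, the two sound ones stand in the tray, the two perished ones went into the scrap bin at about 70°, the pan is level again, and the gauge is back on its stand.

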